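# Sort the washed spoons into the drawer by size and shut it

## Robot

A 6-joint arm with a two-finger parallel gripper is mounted at the origin on a cart in front of the work surface, level with it; the furniture and walls round the work are solid. World frame = base frame: x ahead of the robot, y to its left, z up, the work surface at z = 0. Lengths are in m, angles in rad, forces in N, time in s.
With the tool pointing down it reaches from about 0.3 to 0.75 m from the base axis. Payload 8.5 kg.
Tool frame: the origin (TCP) lies at the very end of the fingers, on their centre line; the grasp point (between the pads) lies 19 mm behind it; y points along the fingers, x is the direction in which the jaws open and shut, and the axes are right-handed (so a half turn about y gives the same grasp; the last joint's range is limited). The gripper opens to 88 mm and grips with 3 to 60 N. Pads are 18 mm wide; open, the fingers measure 123 mm over their backs; the gripper's body (75 mm by 187 mm) begins 45 mm behind the grasp point.
Start: joints at [0.893, 0.381, 1.297, -0, 1.464, -0.215], TCP at [0.246, 0.492, 0.239] pointing down, gripper open.
Joint ranges: [-3.11, 3.11], [-0.89, 2.33], [0.22, 2.48], [-1.42, 4.56], [0.17, 2.85], [-2.88, 2.88]. Speed limits (rad/s): [2.39, 2.39, 3.14, 3.14, 3.14, 3.14].

## Interface

Orientations are given as a unit quaternion [x, y, z, w].
In Python, from bench import env gives the robot as it stands.
- The arm moves only by the tool play_rows, never from a script. Its argument "targets" is a list that holds one entry, the list of rows, each a list of 7 numbers: the finger opening in m, from 0 to 0.0881, then the shift along the tool's x, y, z in m, then the turn, a rotation vector about the tool's x, y, z in degrees. A call has 1 to 12 rows; each row shifts and turns the commanded pose from where the row before left it, along the tool's axes as they then stand; what a row does not reach is not made up. A row lasts 1/10 s, in which the tool goes at most 50 mm and 8.59 degrees, less where a joint would pass 70% of its speed; a pose out of reach is approached as far as the arm can. A call is refused whole if a number of a shift passes 0.05 or a number of a turn 8.59, either way. A call with a gripper value outside its range is refused whole. The fingers move at their own pace and stop on an object; "newtons" is the grip in N (left out, the last holds). Time passes only in rows, so rows that do not move let the fingers close. It gives the time, the measured TCP pose, the force and the opening at its end, in the units of the state.
- env.sense(): the state, without advancing time (a new reading comes with each control period).
- env.capture(name): name is "side" or "top" or "wrist"; returns the picture (420x560x3 uint8, red, green, blue); there is no depth.
- env.calibration(name): a dict with "fx", "fy", "cx", "cy" (pixels), "position" and "attitude" of the camera in the world. Camera axes: x right, y down, z forward; pixel columns grow to the right and rows downward; lengths in m; the calibration is good to about 2 mm. A picture is of the moment at which its call begins: read the wrist's pose just before it. calibration takes no time and is no camera call; for the wrist camera it gives the pose at the moment of the call.
- env.close_job(): hands the job in, once; it reports no verdict.
The state is a dict: "time": time; "joints": joint angles; "qd": joint speeds; "tau": joint torques, N m; "ee_pos": TCP position; "tool_rot": TCP orientation; "ft_force": force on the tool from outside, world axes, zero at the start; "ft_torque": the same for the moment, N m; "grip_width": finger opening in m.
Only numpy, scipy, OpenCV 4.12 (cv2) and the standard library are available. Lean on these libraries where they do the work, as an engineer would, in place of code of your own. Each camera call takes 0.05 s, during which the arm holds its last target.

## Task

Put the three washed spoons from the grey tray away in the open drawer, each lying flat in the lane made to its own length (longest spoon in the longest lane, shortest in the shortest), with the handle towards the drawer's front; lay them down rather than dropping them from up high. Then push the drawer fully home, past its catch, without slamming it. Leave the salt shaker, the tumbler and the roll of labels where they stand.

Things in the scene. Friction and masses are not known exactly. Their poses are not given: they have to be found in the camera images.
- spoon_small: the small one of three look-alike spoons (teal riveted handle, steel bowl), 105 mm long; starts on the grey tray. Origin: underside at mid-length; x runs towards the bowl's tip, z up. Handle 13 mm wide, 9 mm thick, from the butt to 13 mm past the origin: grip across it at the origin, where it balances. Bowl about 21 mm wide
- spoon_small_tip (a point): tip of the bowl of the small spoon, at half its thickness (4.5 mm up)
- spoon_small_butt (a point): butt of the handle of the small spoon, at half its thickness (4.5 mm up)
- lane_small (a point): middle of the floor of the small spoon's lane, the right one seen from the robot; inside 120 mm long (x) and 66 mm wide (y), floor 13 mm above the table, dividers 22 mm high, at its near end the drawer's front panel (top 74 mm above the table). x points into the unit (the way the drawer closes), y left, z up; moves with the drawer
- spoon_medium: the medium one of three look-alike spoons (teal riveted handle, steel bowl), 135 mm long; starts on the grey tray. Origin: underside at mid-length; x runs towards the bowl's tip, z up. Handle 13 mm wide, 9 mm thick, from the butt to 16 mm past the origin: grip across it at the origin, where it balances. Bowl about 27 mm wide
- spoon_medium_tip (a point): tip of the bowl of the medium spoon, at half its thickness (4.5 mm up)
- spoon_medium_butt (a point): butt of the handle of the medium spoon, at half its thickness (4.5 mm up)
- lane_medium (a point): middle of the floor of the medium spoon's lane, the middle one seen from the robot; inside 150 mm long (x) and 66 mm wide (y), floor 13 mm above the table, dividers 22 mm high, at its near end the drawer's front panel (top 74 mm above the table). x points into the unit (the way the drawer closes), y left, z up; moves with the drawer
- spoon_large: the large one of three look-alike spoons (teal riveted handle, steel bowl), 165 mm long; starts on the grey tray. Origin: underside at mid-length; x runs towards the bowl's tip, z up. Handle 13 mm wide, 9 mm thick, from the butt to 20 mm past the origin: grip across it at the origin, where it balances. Bowl about 33 mm wide
- spoon_large_tip (a point): tip of the bowl of the large spoon, at half its thickness (4.5 mm up)
- spoon_large_butt (a point): butt of the handle of the large spoon, at half its thickness (4.5 mm up)
- lane_large (a point): middle of the floor of the large spoon's lane, the left one seen from the robot; inside 180 mm long (x) and 66 mm wide (y), floor 13 mm above the table, dividers 22 mm high, at its near end the drawer's front panel (top 74 mm above the table). x points into the unit (the way the drawer closes), y left, z up; moves with the drawer
- drawer (a joint): slide of the wide wooden-fronted drawer of the low dark unit: metres open; 0 = fully home, front against the unit, held by a sprung roller catch whose resistance (about 5 N) is felt over the last 15 mm; about 0.2 at the start. The unit is fixed: 245 mm deep, 228 mm wide, 82 mm high
- drawer_front (a point): middle of the outer edge of the steel pull on the drawer's front, 67 mm above the table: the pull is a 130 mm wide lip that stands out 14 mm from the top of the front panel (panel 228 mm wide, from 8 to 74 mm above the table). Same axes as the lanes: push along +x to close
- wash_tray: grey tray that holds the washed spoons, 274 x 274 mm, floor 3 mm thick, rim 26 mm high and 3 mm thick; origin: centre of its underside
- salt_shaker: salt shaker, 44 mm in diameter, 90 mm high, standing behind the tray; origin: centre of its foot; not to be disturbed
- tumbler: ribbed tumbler with a drinking straw, 80 mm in diameter, 180 mm high, standing behind the tray; origin: centre of its foot; not to be disturbed
- label_roll: cream roll of labels lying flat, 58 mm in diameter, 28 mm high, left of the drawer; origin: centre of its underside; not to be disturbed
Not all that is in view belongs to the job. What is shaped like the spoon_small but brown or purple is not meant.

How it is judged:
By the outcome, as a careful person would: the job done as asked, in the order asked, and still so for the second after the job is handed in, with the robot touching nothing.
It also fails if it takes over 70 s, if anything falls off the work surface, if the arm or the gripper's body presses on something with over 40 N, if the wrist force passes 120 N, or if a joint passes its speed limit or range.

## Working session

There is one attempt and no reset: what is moved stays moved. The work goes in short steps, Python scripts to look and compute and a tool call to move; the robot and the scene stay as the last step left them, time stands still between calls to the robot, and variables do not carry over. Pictures are saved under pics/ and viewed, and the job is handed in when it is done.

Besides the shell and the picture viewer there is one more tool, called by a JSON object that holds its "name" and its "arguments". play_rows: Moves the arm, as the interface text tells. Its arguments: {"type":"object","properties":{"targets":{"type":"array","items":{"type":"array","items":{"type":"array","items":{"type":"number"}}}},"newtons":{"type":"number"}},"required":["targets"]}

```bash
mkdir -p pics; ls; cat > h.py <<'E'
import numpy as np, cv2
from bench import env
from scipy.spatial.transform import Rotation as R
def cap(n,f):
    c=env.calibration(n); im=env.capture(n); cv2.imwrite('pics/'+f,cv2.cvtColor(im,cv2.COLOR_RGB2BGR)); return im,c
def rotm(a):
    a=np.array(a,float)
    return a if a.shape==(3,3) else R.from_quat(a).as_matrix()
def ray(c,u,v):
    d=np.array([(u-c['cx'])/c['fx'],(v-c['cy'])/c['fy'],1.0])
    return np.array(c['position']),rotm(c['attitude'])@d
def onz(c,u,v,z):
    p,d=ray(c,u,v); return p+d*(z-p[2])/d[2]
def proj(c,P):
    q=rotm(c['attitude']).T@(np.array(P)-np.array(c['position'])); return c['fx']*q[0]/q[2]+c['cx'],c['fy']*q[1]/q[2]+c['cy']
E
python3 - <<'E'
from h import *
s=env.sense(); print({k:np.round(v,4) for k,v in s.items()})
for n in ['side','top','wrist']:
    im,c=cap(n,n+'0.png'); print(n,c)
E
```

```text
pics
{'time': np.float64(0.0), 'joints': array([ 0.8927,  0.3812,  1.2982, -0.    ,  1.4636, -0.2153]), 'qd': array([-0.0003,  0.0005,  0.0009,  0.0002, -0.0001,  0.0011]), 'tau': array([-1.30000e-03, -4.37922e+01, -2.24558e+01,  7.13000e-02,
        3.52000e-02, -1.00000e-04]), 'ee_pos': array([0.2454, 0.4919, 0.2381]), 'tool_rot': array([ 0.6015,  0.3715, -0.3725, -0.6012]), 'ft_force': array([-0.0409,  0.1973, -0.4303]), 'ft_torque': array([ 0.0721, -0.0148,  0.0679]), 'grip_width': np.float64(0.0881)}
side {'fx': 485.9671099005388, 'fy': 485.9671099005388, 'cx': 278.093782801932, 'cy': 206.09921113130414, 'position': array([ 0.57774597, -1.36847493,  0.73492842]), 'attitude': array([ 0.84854379,  0.0087532 ,  0.00361493, -0.5290404 ])}
top {'fx': 533.0211832506915, 'fy': 533.0211832506915, 'cx': 287.40227946240714, 'cy': 211.7786415738701, 'position': array([ 0.18421876, -0.15079547,  2.00181206]), 'attitude': array([ 0.8065527 , -0.58255638,  0.06031756, -0.08039023])}
wrist {'fx': 362.7432311403833, 'fy': 362.7432311403833, 'cx': 279.28019274629946, 'cy': 207.02885430013407, 'position': array([0.18301012, 0.52202416, 0.38511209]), 'attitude': array([0.84248467, 0.52087148, 0.07142521, 0.11751989])}
```

View pics/side0.png

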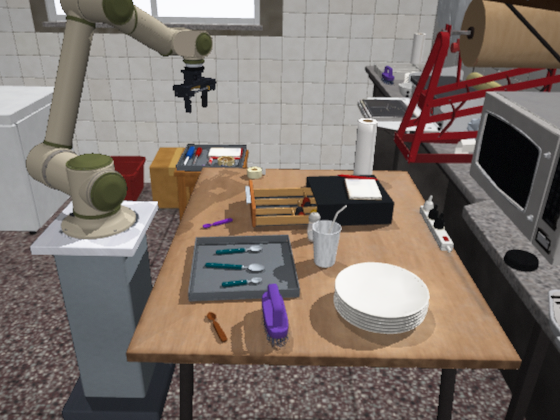

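View pics/top0.png

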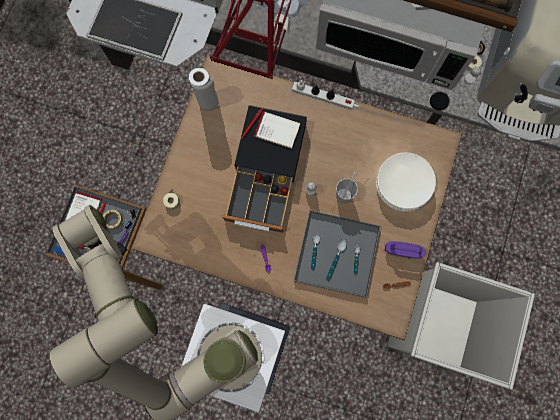

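View pics/wrist0.png

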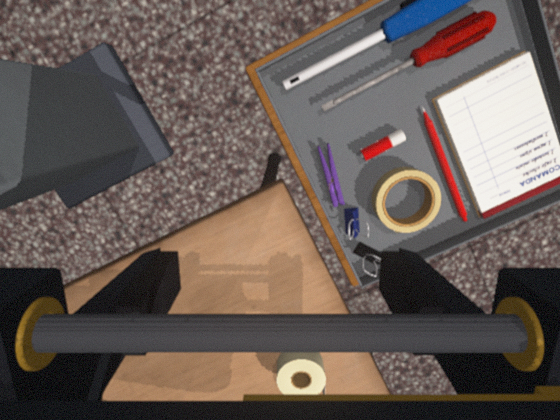

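The top picture shows the tray at about (338,254), with three teal spoons at (317,252), (337,259) and (356,260). The drawer is open at about (260,205), the label roll is at (171,200), the shaker at (311,188) and the tumbler at (347,188). Purple (265,257) and brown (396,286) look-alikes lie outside the tray. Next I enlarge and measure.

```bash
python3 - <<'E'
from h import *
im=cv2.imread('pics/top0.png'); c=env.calibration('top')
cv2.imwrite('pics/top0_crop.png',cv2.resize(im[150:305,210:395],None,fx=4,fy=3.8,interpolation=cv2.INTER_CUBIC))
hsv=cv2.cvtColor(im,cv2.COLOR_BGR2HSV)
m=cv2.inRange(hsv,(80,90,30),(100,255,255))
m[:200]=0
m=cv2.morphologyEx(m,cv2.MORPH_CLOSE,np.ones((3,3)))
n,l,st,ce=cv2.connectedComponentsWithStats(m)
for i in range(1,n):
    if st[i,4]<15: continue
    ys,xs=np.where(l==i); P=np.array([onz(c,x,y,0.010)[:2] for x,y in zip(xs,ys)])
    mu=P.mean(0); u,s,vt=np.linalg.svd(P-mu); t=(P-mu)@vt[0]
    print(st[i],mu,vt[0],t.min(),t.max(), np.degrees(np.arctan2(vt[0][1],vt[0][0])))
E
```

```text
[311 247   6  22  78] [ 0.43501387 -0.1785163 ] [-0.98196778 -0.18904838] -0.04179875943954985 0.03806187923341675 -169.1027462630191
[326 255  13  25  96] [ 0.42339189 -0.25522866] [-0.99589247  0.0905438 ] -0.05053155588212323 0.04716898387391219 174.80510761890315
[354 257   4  17  58] [ 0.45926064 -0.33633969] [-0.97065223 -0.24048754] -0.031045510017733792 0.029318267179834007 -166.08468284275136
```

View pics/top0_crop.png

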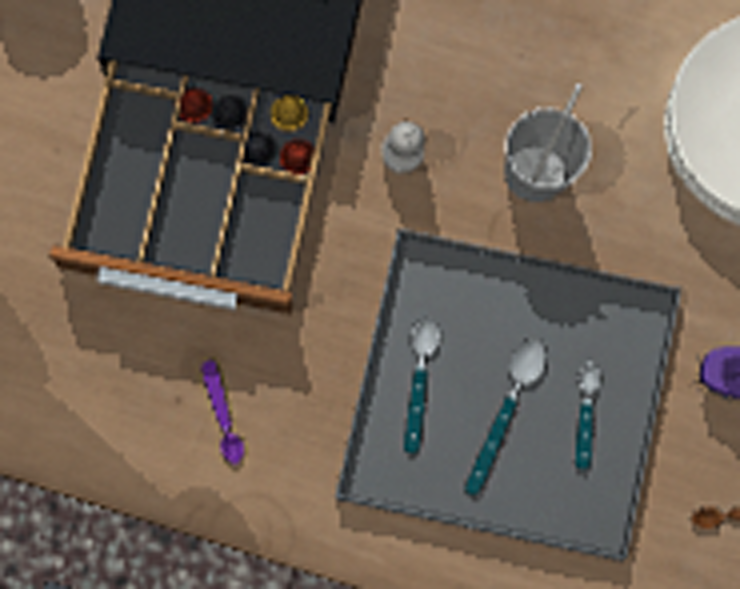

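Candidates by teal handle length: (317,252) is about 80 mm, so medium (expected 83.5). (337,259) is about 98 mm, so large (102.5). (356,260) is about 60 mm, so small (65.5). The crop agrees. The purple and brown ones lie outside the tray and are not meant. Next I measure the drawer, tray and obstacles.

```bash
python3 - <<'E'
from h import *
s=env.sense(); T=R.from_quat(s['tool_rot']).as_matrix(); print(np.round(T,3)); print('psi',np.degrees(np.arctan2(T[1,0],T[0,0])))
c=env.calibration('top')
f=lambda a,b:(210+a/4,150+b/3.8)
for nm,a,b,z in [('frontL',55,255,.074),('frontR',290,300,.074),('pullL',100,279,.067),('pullR',236,305,.067),('sideL_back',108,78,.05),('trayTL',400,232,.026),('trayTR',680,290,.026),('trayBR',625,558,.026),('trayBL',340,498,.026),('unitL',100,65,.082),('unitR',335,115,.082),('shaker foot',405,165,.0),('shaker top',406,133,.09),('tumbler foot',540,180,0),('div12 front',143,260,.035),('div23 front',217,275,.035),('lanel back',115,90,.035),('lanem back',200,130,.035),('lanes back',272,172,.035)]:
    print(nm,np.round(onz(c,*f(a,b),z),3))
print('roll',onz(c,171,200,.028))
E
```

```text
[[ 0.446 -0.001 -0.895]
 [ 0.895 -0.001  0.446]
 [-0.001 -1.     0.   ]]
psi 63.48573021891157
frontL [0.467 0.182 0.074]
frontR [ 0.493 -0.037  0.074]
pullL [0.459 0.136 0.067]
pullR [0.474 0.009 0.067]
sideL_back [0.656 0.199 0.05 ]
trayTL [ 0.599 -0.111  0.026]
trayTR [ 0.626 -0.379  0.026]
trayBR [ 0.358 -0.405  0.026]
trayBL [ 0.331 -0.139  0.026]
unitL [0.659 0.205 0.082]
unitR [ 0.679 -0.019  0.082]
shaker foot [ 0.672 -0.094  0.   ]
shaker top [ 0.681 -0.088  0.09 ]
tumbler foot [ 0.698 -0.222  0.   ]
div12 front [0.494 0.109 0.035]
div23 front [0.502 0.038 0.035]
lanel back [0.65  0.192 0.035]
lanem back [0.636 0.101 0.035]
lanes back [0.617 0.022 0.035]
roll [0.47325467 0.40232268 0.028     ]
```

{"name": "play_rows", "arguments": {"targets": [[[0.088,0,-0.015,0,0,-8.1,0],[0.088,0,-0.015,0,0,-8.1,0],[0.088,0,-0.015,0,0,-8.1,0],[0.088,0,-0.015,0,0,-8.1,0],[0.088,-0.047,0,-0.015,0,0,0],[0.088,-0.047,0,-0.015,0,0,0],[0.088,-0.047,0,-0.015,0,0,0],[0.088,-0.047,0,-0.015,0,0,0],[0.088,-0.047,0,-0.015,0,0,0],[0.088,-0.047,0,-0.015,0,0,0],[0.088,-0.047,0,-0.015,0,0,0],[0.088,-0.047,0,-0.015,0,0,0]]]}}

```text
time: 1.35
ee_pos: [0.4037, 0.1285, 0.2988]
tool_rot: [0.474, 0.525, -0.525, -0.474]
ft_force: [0.1, 1.7, -1.0]
grip_width: 0.0883
```

```bash
cat >> h.py <<'E'
def st():
    s=env.sense(); T=R.from_quat(s['tool_rot']).as_matrix()
    print('t',round(float(s['time']),2),'p',np.round(s['ee_pos'],4),'psi',round(float(np.degrees(np.arctan2(T[1,0],T[0,0]))),2),'tilt',np.round(T[:2,1],4),'w',round(float(s['grip_width']),4),'F',np.round(s['ft_force'],1),'j',np.round(s['joints'],2)); return s,T
def togo(P,psi=None):
    s,T=st(); d=np.array(P)-s['ee_pos']; print('tool shift total',np.round(T.T@d,4),'dist',round(float(np.linalg.norm(d)),4))
    if psi is not None: print('turn y',round(float(-(psi-np.degrees(np.arctan2(T[1,0],T[0,0])))),2)); a=np.radians(psi); T2=np.c_[[np.cos(a),np.sin(a),0],[0,0,-1],[-np.sin(a),np.cos(a),0]]; print('shift in turned frame',np.round(T2.T@d,4))
E
python3 - <<'E'
from h import *
st(); im,c=cap('wrist','w1.png')
E
```

```text
t 1.35 p [0.4037 0.1285 0.2988] psi 95.89 tilt [0.0001 0.    ] w 0.0883 F [ 0.1  1.7 -1. ] j [ 0.03  0.11  1.49  0.    1.54 -1.65]
```

View pics/w1.png

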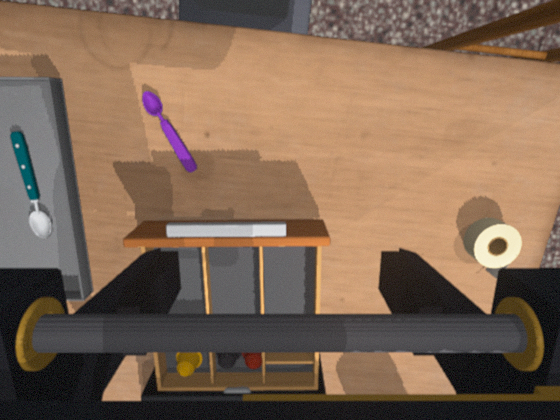

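The wrist image looks back towards the robot: the drawer front is at row 235 (cols 125–330), with the lanes partly behind the gripper. I move further forward to see the lanes.

{"name": "play_rows", "arguments": {"targets": [[[0.088,-0.02,0,-0.04,0,0,0],[0.088,-0.02,0,-0.04,0,0,0],[0.088,-0.02,0,-0.04,0,0,0],[0.088,0,0,0,0,0,0]]]}}

```text
time: 1.8
ee_pos: [0.5323, 0.081, 0.2967]
tool_rot: [-0.474, -0.524, 0.525, 0.475]
ft_force: [-0.3, -0.1, -0.7]
grip_width: 0.0877
```

```bash
python3 - <<'E'
from h import *
st(); im,c=cap('wrist','w2.png')
import pickle; pickle.dump(c,open('w2.pkl','wb'))
E
```

```text
t 1.8 p [0.5323 0.081  0.2967] psi 95.73 tilt [-0.002  -0.0002] w 0.0877 F [-0.3 -0.1 -0.7] j [-0.07  0.33  1.21 -0.    1.6  -1.74]
```

View pics/w2.png

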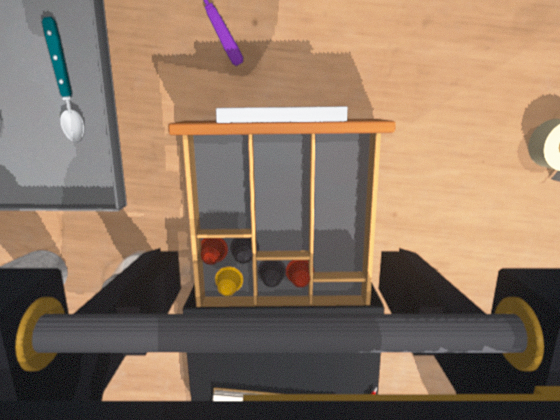

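{"name": "play_rows", "arguments": {"targets": [[[0.088,-0.048,0,-0.006,0,0,0],[0.088,-0.048,0,-0.006,0,0,0],[0.088,-0.048,0,-0.006,0,0,0],[0.088,-0.048,0,-0.006,0,0,0],[0.088,-0.048,0,-0.006,0,0,0],[0.088,-0.048,0,-0.006,0,0,0],[0.088,-0.04,0,-0.006,0,0,0],[0.088,0,0,0,0,0,0]]]}}

```text
time: 2.65
ee_pos: [0.604, -0.2425, 0.2974]
tool_rot: [-0.474, -0.524, 0.524, 0.475]
ft_force: [0.7, 0.4, -0.5]
grip_width: 0.0882
```

```bash
python3 - <<'E'
from h import *
st(); im,c=cap('wrist','w3.png')
import pickle; pickle.dump(c,open('w3.pkl','wb'))
E
```

```text
t 2.65 p [ 0.604  -0.2425  0.2974] psi 95.65 tilt [-0.0016  0.0003] w 0.0882 F [ 0.7  0.4 -0.5] j [-0.56  0.54  0.86 -0.    1.74 -2.23]
```

View pics/w3.png

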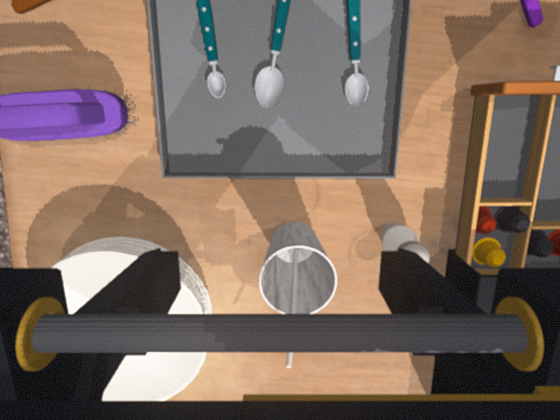

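The w2 picture shows the lanes: small at cols 192–250 with its end at row 235, medium at 254–312 with its end at 257, large at 315–375 with its end at 277, and the front panel at row 127. In w3 the handles are cut off at the top, so I back off.

{"name": "play_rows", "arguments": {"targets": [[[0.088,0,0,0.04,0,0,0],[0.088,0,0,0.04,0,0,0],[0.088,0,0,0.04,0,0,0],[0.088,0,0,0,0,0,0]]]}}

```text
time: 3.1
ee_pos: [0.4815, -0.2491, 0.3]
tool_rot: [-0.474, -0.525, 0.525, 0.474]
ft_force: [0.2, -0.0, 0.8]
grip_width: 0.0877
```

```bash
python3 - <<'E'
from h import *
import pickle
st(); im,c=cap('wrist','w4.png'); pickle.dump(c,open('w4.pkl','wb'))
def spoons(im,c):
    hsv=cv2.cvtColor(im,cv2.COLOR_RGB2HSV)
    m=cv2.inRange(hsv,(80,90,30),(100,255,255)); m=cv2.morphologyEx(m,cv2.MORPH_CLOSE,np.ones((5,5)))
    n,l,s,ce=cv2.connectedComponentsWithStats(m)
    for i in range(1,n):
        if s[i,4]<150: continue
        ys,xs=np.where(l==i); P=np.array([onz(c,x,y,0.010)[:2] for x,y in zip(xs,ys)])
        mu=P.mean(0); u,_,vt=np.linalg.svd(P-mu); a=vt[0]*np.sign(vt[0][0]); t=(P-mu)@a
        print(s[i][:5],'handle mid',np.round(mu+a*(t.min()+t.max())/2,4),'butt',np.round(mu+a*t.min(),4),'len',round(t.max()-t.min(),4),'heading',round(float(np.degrees(np.arctan2(a[1],a[0]))),1))
spoons(im,c)
c2=pickle.load(open('w2.pkl','rb'))
im2=cv2.imread('pics/w2.png'); cv2.imwrite('pics/w2c.png',cv2.resize(im2[95:315,160:405],None,fx=3.2,fy=2.7,interpolation=cv2.INTER_CUBIC))
E
```

```text
t 3.1 p [ 0.4815 -0.2491  0.3   ] psi 95.86 tilt [-0.0003 -0.0002] w 0.0877 F [ 0.2 -0.   0.8] j [-0.7   0.33  1.2  -0.    1.61 -2.37]
[268  72  25  89 952] handle mid [ 0.4264 -0.257 ] butt [ 0.376  -0.2524] len 0.1012 heading -5.2
[336  97  13  72 754] handle mid [ 0.437  -0.1797] butt [ 0.3964 -0.1876] len 0.0828 heading 11.0
[200 114  18  55 575] handle mid [ 0.4629 -0.3371] butt [ 0.4317 -0.3441] len 0.064 heading 12.7
```

View pics/w4.png

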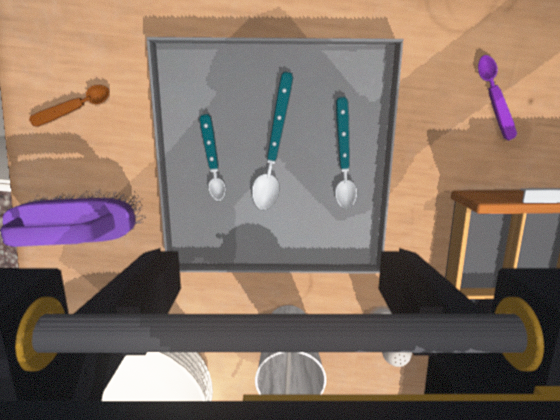

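View pics/w2c.png

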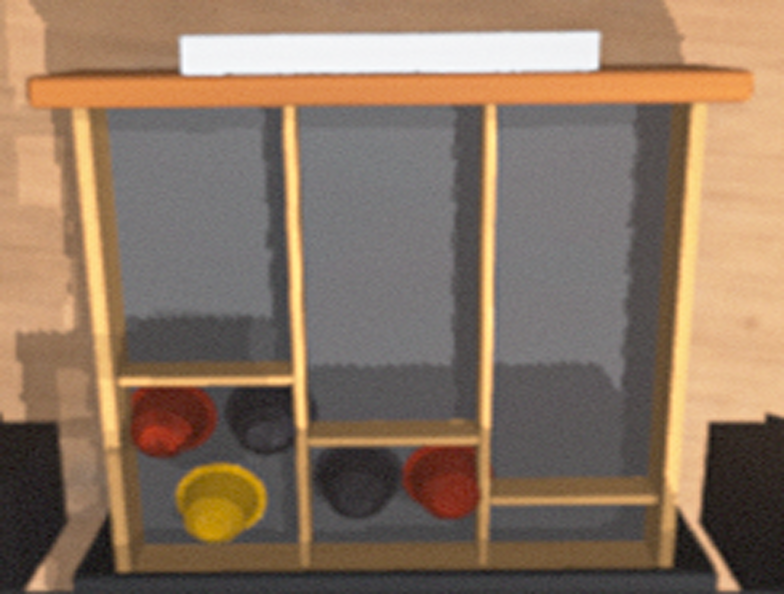

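In w4 the spoons are small (208,155), large (275,140) and medium (344,150). Handle lengths are 64, 101 and 83 mm, matching 65.5, 102.5 and 83.5. Next come the lane positions.

```bash
python3 - <<'E'
from h import *
import pickle
c=pickle.load(open('w2.pkl','rb'))
f=lambda a,b:(160+a/3.2-.5,95+b/2.7-.5)
g=lambda a,b,z: onz(c,*f(a,b),z)
L=g(752,100,.074);Rr=g(29,104,.074); v=L-Rr; print('panel inner L',L,'R',Rr,'w',np.linalg.norm(v[:2]),'head',np.degrees(np.arctan2(-v[0],v[1])))
L=g(750,72,.074);Rr=g(34,77,.074); v=L-Rr; print('panel outer L',L,'R',Rr,'w',np.linalg.norm(v[:2]),'head',np.degrees(np.arctan2(-v[0],v[1])))
L=g(600,32,.067);Rr=g(181,36,.067); v=L-Rr; print('pull L',L,'R',Rr,'w',np.linalg.norm(v[:2]),'head',np.degrees(np.arctan2(-v[0],v[1])))
for z in (.022,.035):
    print(z)
    for nm,a,b in [('d12 front',291,106),('d23 front',491,106),('d12 mid',298,376),('d23 mid',489,430),('s back',205,378),('m back',395,430),('l back',572,488),('d12 end',306,560),('d23 end',484,560)]: print(nm,g(a,b,z))
E
```

```text
panel inner L [0.47698655 0.18956303 0.074     ] R [ 0.50080877 -0.03530793  0.074     ] w 0.22612926412135717 head 6.0472038956902034
panel outer L [0.46708162 0.1870833  0.074     ] R [ 0.49085561 -0.03392548  0.074     ] w 0.22228378466517087 head 6.139718325928077
pull L [0.45755126 0.13992494 0.067     ] R [0.47194249 0.00960065 0.067     ] w 0.13111647460894935 head 6.301429983183352
0.022
d12 front [0.49769106 0.04266422 0.022     ]
d23 front [0.49062372 0.11374053 0.022     ]
d12 mid [0.61830843 0.05474462 0.022     ]
d23 mid [0.63739911 0.13126898 0.022     ]
s back [0.62282895 0.01913246 0.022     ]
m back [0.64104724 0.09464464 0.022     ]
l back [0.66342002 0.16781524 0.022     ]
d12 end [0.71192842 0.06544331 0.022     ]
d23 end [0.70473619 0.13758919 0.022     ]
0.035
d12 front [0.49662381 0.04358571 0.035     ]
d23 front [0.48977431 0.11247119 0.035     ]
d12 mid [0.61352331 0.05529375 0.035     ]
d23 mid [0.63202554 0.12945935 0.035     ]
s back [0.61790449 0.02077929 0.035     ]
m back [0.63556122 0.09396391 0.035     ]
l back [0.65724439 0.16487912 0.035     ]
d12 end [0.70425758 0.06566267 0.035     ]
d23 end [0.69728704 0.13558475 0.035     ]
```

Lane heading is 6.1°, the divider pitch of about 70 mm matches 66+3, and the lane depths match 120/150/180 within a few mm. I start with the medium spoon at about (0.462, −0.175), heading 11°.

{"name": "play_rows", "arguments": {"targets": [[[0.05,0,0,0,0,-5.1,0],[0.05,0.0128,0.04,0.0008,0,0,0],[0.05,0.0128,0.04,0.0008,0,0,0],[0.05,0.0128,0.04,0.0008,0,0,0],[0.05,0.0128,0.04,0.0008,0,0,0],[0.05,0.0128,0.04,0.0008,0,0,0],[0.05,0.0128,0.04,0.0008,0,0,0],[0.05,0,0,0,0,0,0],[0.05,0,0,0,0,0,0]]]}}

```text
time: 4.05
ee_pos: [0.4667, -0.1765, 0.0597]
tool_rot: [0.45, 0.546, -0.546, -0.449]
ft_force: [0.6, 0.0, 0.3]
grip_width: 0.0501
```

```bash
python3 - <<'E'
from h import *
togo([.4623,-.1748,.005],101.0)
cap('wrist','w5.png')
E
```

```text
t 4.05 p [ 0.4667 -0.1765  0.0597] psi 101.08 tilt [ 0.0005 -0.0003] w 0.0501 F [0.6 0.  0.3] j [-0.6   0.51  1.69  0.    0.94 -2.36]
tool shift total [0.0025 0.0547 0.004 ] dist 0.0549
turn y 0.08
shift in turned frame [0.0025 0.0547 0.004 ]
```

View pics/w5.png

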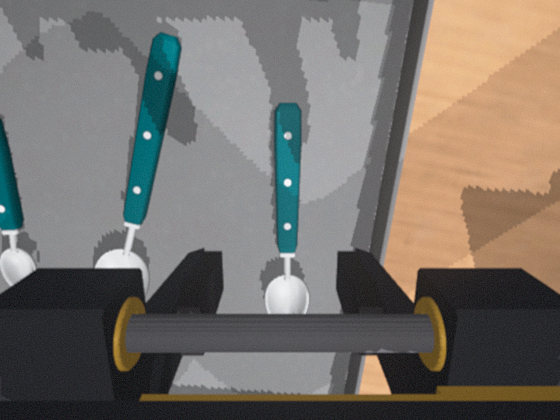

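The medium handle (col 288) is centred between the fingers and aligned with them. I descend and grip.

{"name": "play_rows", "arguments": {"targets": [[[0.05,0.001,0.015,0.001,0,0,0],[0.05,0.001,0.015,0.001,0,0,0],[0.05,0,0.012,0.001,0,0,0],[0.05,0,0.012,0.001,0,0,0],[0.05,0,0,0,0,0,0],[0.0,0,0,0,0,0,0],[0.0,0,0,0,0,0,0],[0.0,0,0,0,0,0,0],[0.0,0,0,0,0,0,0],[0.0,0,0,0,0,0,0]]], "newtons": 25}}

```text
time: 5.1
ee_pos: [0.4615, -0.1756, 0.005]
tool_rot: [0.45, 0.546, -0.546, -0.45]
ft_force: [-0.5, 1.1, 2.8]
grip_width: 0.0123
```

```bash
python3 - <<'E'
from h import *
X=np.array([.9943,.1063]);Y=np.array([-.1063,.9943])
for n,u,v in [('s',.5525,-.044),('m',.5675,.025),('l',.5825,.094)]: print(n,X*u+Y*v)
p=X*.5675+Y*.025
togo([*p,.10],96.1)
E
```

```text
s [0.55402795 0.01498155]
m [0.56160775 0.08518275]
l [0.56918755 0.15538395]
t 5.1 p [ 0.4615 -0.1756  0.005 ] psi 100.99 tilt [ 0.0003 -0.0002] w 0.0123 F [-0.5  1.1  2.8] j [-0.6   0.6   1.75  0.    0.79 -2.37]
tool shift total [ 0.2369 -0.095  -0.148 ] dist 0.2951
turn y 4.89
shift in turned frame [ 0.2487 -0.095  -0.1273]
```

Opening is 12.3 mm, so the handle is held. I lift, turn and carry it over the middle lane.

{"name": "play_rows", "arguments": {"targets": [[[0.0,0,-0.03,0,0,0,0],[0.0,0,-0.045,0,0,0,0],[0.0,0,-0.045,0,0,4.9,0],[0.0,0.0355,0,-0.018,0,0,0],[0.0,0.0355,0,-0.018,0,0,0],[0.0,0.0355,0,-0.018,0,0,0],[0.0,0.0355,0,-0.018,0,0,0],[0.0,0.0355,0,-0.018,0,0,0],[0.0,0.0355,0,-0.018,0,0,0],[0.0,0.0355,0,-0.018,0,0,0],[0.0,0,0,0,0,0,0],[0.0,0,0,0,0,0,0]]]}}

```text
time: 6.3
ee_pos: [0.5601, 0.0854, 0.1245]
tool_rot: [-0.472, -0.526, 0.526, 0.472]
ft_force: [0.3, -0.1, -0.6]
grip_width: 0.0123
```

```bash
python3 - <<'E'
from h import *
togo([.5616,.0852,.016],96.1)
cap('wrist','w6.png')
E
```

```text
t 6.3 p [0.5601 0.0854 0.1245] psi 96.18 tilt [-0.0007 -0.0002] w 0.0123 F [ 0.3 -0.1 -0.6] j [-0.06  0.52  1.43 -0.    1.2  -1.74]
tool shift total [-0.0003  0.1085 -0.0016] dist 0.1085
turn y 0.08
shift in turned frame [-0.0003  0.1085 -0.0015]
```

View pics/w6.png

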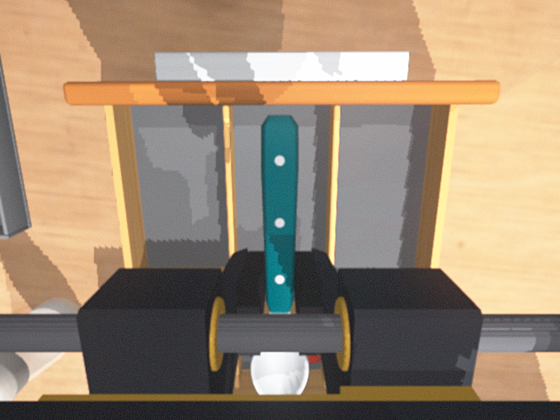

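The spoon is aligned and centred over the middle lane (dividers at cols 228 and 335, handle at 280). I lower it.

{"name": "play_rows", "arguments": {"targets": [[[0.0,0,0.03,-0.0005,0,0,0],[0.0,0,0.03,-0.0005,0,0,0],[0.0,0,0.025,0,0,0,0],[0.0,0,0.015,0,0,0,0],[0.0,0,0.006,0,0,0,0],[0.0,0,0.002,0,0,0,0],[0.0,0,0,0,0,0,0],[0.0,0,0,0,0,0,0]]]}}

```text
time: 7.15
ee_pos: [0.5617, 0.0848, 0.0176]
tool_rot: [0.473, 0.526, -0.525, -0.472]
ft_force: [0.2, 0.2, -0.8]
grip_width: 0.0126
```

```bash
python3 - <<'E'
from h import *
st()
E
```

```text
t 7.15 p [0.5617 0.0848 0.0176] psi 96.07 tilt [ 0.0015 -0.0001] w 0.0126 F [ 0.2  0.2 -0.8] j [-0.06  0.66  1.53 -0.    0.95 -1.74]
```

{"name": "play_rows", "arguments": {"targets": [[[0.0,0,0.0015,0,0,0,0],[0.0,0,0.001,0,0,0,0],[0.0,0,0,0,0,0,0],[0.026,0,0,0,0,0,0],[0.026,0,0,0,0,0,0],[0.026,0,0,0,0,0,0],[0.026,0,-0.01,0,0,0,0],[0.026,0,-0.03,0,0,0,0],[0.026,0,-0.04,0,0,0,0],[0.05,0,-0.04,0,0,0,0],[0.05,0,0,0,0,0,0]]]}}

```text
time: 8.25
ee_pos: [0.5634, 0.085, 0.14]
tool_rot: [0.475, 0.528, -0.524, -0.47]
ft_force: [0.0, -0.9, -0.3]
grip_width: 0.0399
```

```bash
python3 - <<'E'
from h import *
togo([.4575,-.2598,.06],84.8)
cap('wrist','w7.png')
E
```

```text
t 8.25 p [0.5634 0.085  0.14  ] psi 96.1 tilt [ 0.0102 -0.0006] w 0.0399 F [ 0.  -0.9 -0.3] j [-0.06  0.5   1.4   0.    1.23 -1.74]
tool shift total [-0.3315  0.0791  0.1427] dist 0.3695
turn y 11.3
shift in turned frame [-0.353   0.08    0.0742]
```

View pics/w7.png

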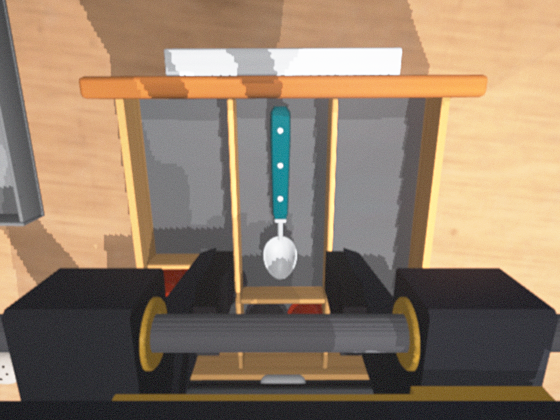

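The medium spoon lies flat in the middle lane with its handle to the front. Next is the large spoon.

{"name": "play_rows", "arguments": {"targets": [[[0.05,0,0,0,0,5.6,0],[0.05,0,0,0,0,5.7,0],[0.05,-0.039,0,0.008,0,0,0],[0.05,-0.039,0,0.008,0,0,0],[0.05,-0.039,0,0.008,0,0,0],[0.05,-0.039,0.01,0.008,0,0,0],[0.05,-0.039,0.01,0.008,0,0,0],[0.05,-0.039,0.01,0.008,0,0,0],[0.05,-0.039,0.02,0.008,0,0,0],[0.05,-0.039,0.02,0.008,0,0,0],[0.05,-0.041,0.01,0.01,0,0,0],[0.05,0,0,0,0,0,0]]]}}

```text
time: 9.5
ee_pos: [0.4534, -0.2631, 0.0521]
tool_rot: [-0.522, -0.475, 0.476, 0.525]
ft_force: [0.1, 0.8, 0.3]
grip_width: 0.0498
```

```bash
python3 - <<'E'
from h import *
togo([.4575,-.2598,.005],84.8)
cap('wrist','w8.png')
E
```

```text
t 9.5 p [ 0.4534 -0.2631  0.0521] psi 84.5 tilt [-0.0028  0.0018] w 0.0498 F [0.1 0.8 0.3] j [-0.75  0.55  1.62 -0.    0.97 -2.23]
tool shift total [ 0.0036  0.047  -0.0039] dist 0.0473
turn y -0.3
shift in turned frame [ 0.0036  0.0471 -0.0037]
```

View pics/w8.png

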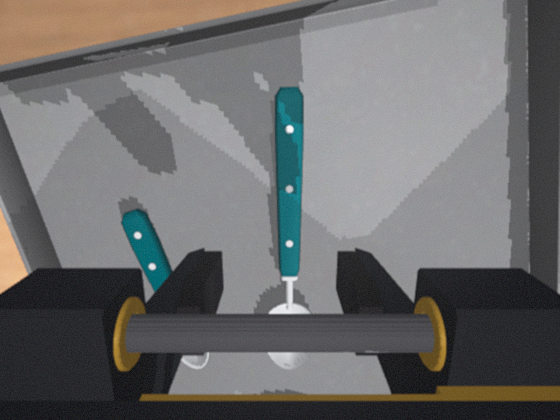

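The large handle (col 289) is between the fingers and aligned. The small spoon lies clear of the left finger. I grip it.

{"name": "play_rows", "arguments": {"targets": [[[0.05,0.002,0.012,-0.002,0,0,0],[0.05,0.002,0.012,-0.002,0,0,0],[0.05,0,0.012,0,0,0,0],[0.05,0,0.011,0,0,0,0],[0.05,0,0,0,0,0,0],[0.0,0,0,0,0,0,0],[0.0,0,0,0,0,0,0],[0.0,0,0,0,0,0,0],[0.0,0,0,0,0,0,0],[0.0,0,0,0,0,0,0]]], "newtons": 25}}

```text
time: 10.55
ee_pos: [0.46, -0.2564, 0.0075]
tool_rot: [0.522, 0.477, -0.477, -0.522]
ft_force: [0.7, 0.5, 1.7]
grip_width: 0.0124
```

```bash
python3 - <<'E'
from h import *
togo([.5692,.1554,.13],96.1)
E
```

```text
t 10.55 p [ 0.46   -0.2564  0.0075] psi 84.78 tilt [ 0.0005 -0.0005] w 0.0124 F [0.7 0.5 1.7] j [-0.73  0.63  1.66 -0.    0.86 -2.21]
tool shift total [ 0.4199 -0.1226 -0.0714] dist 0.4433
turn y -11.32
shift in turned frame [ 0.3978 -0.1225 -0.1524]
```

{"name": "play_rows", "arguments": {"targets": [[[0.0,0,-0.03,0,0,0,0],[0.0,0,-0.045,0,0,-5.6,0],[0.0,0,-0.045,0,0,-5.7,0],[0.0,0.044,0,-0.017,0,0,0],[0.0,0.044,0,-0.017,0,0,0],[0.0,0.044,0,-0.017,0,0,0],[0.0,0.044,0,-0.017,0,0,0],[0.0,0.044,0,-0.017,0,0,0],[0.0,0.044,0,-0.017,0,0,0],[0.0,0.044,0,-0.017,0,0,0],[0.0,0.044,0,-0.017,0,0,0],[0.0,0.044,0,-0.017,0,0,0]]]}}

```text
time: 11.75
ee_pos: [0.5701, 0.1558, 0.1273]
tool_rot: [-0.473, -0.526, 0.526, 0.473]
ft_force: [0.9, -2.2, -0.4]
grip_width: 0.0125
```

{"name": "play_rows", "arguments": {"targets": [[[0.0,0,0,0,0,0,0],[0.0,0,0,0,0,0,0]]]}}

```text
time: 11.95
ee_pos: [0.5697, 0.1545, 0.1269]
tool_rot: [-0.472, -0.526, 0.527, 0.472]
ft_force: [-0.3, -0.3, -0.7]
grip_width: 0.0124
```

```bash
python3 - <<'E'
from h import *
togo([.5712,.1556,.018],96.1)
cap('wrist','w9.png')
E
```

```text
t 11.95 p [0.5697 0.1545 0.1269] psi 96.2 tilt [-0.0007 -0.0003] w 0.0124 F [-0.3 -0.3 -0.7] j [ 0.06  0.55  1.35 -0.    1.24 -1.61]
tool shift total [ 0.001   0.1089 -0.0017] dist 0.1089
turn y 0.1
shift in turned frame [ 0.0009  0.1089 -0.0016]
```

View pics/w9.png

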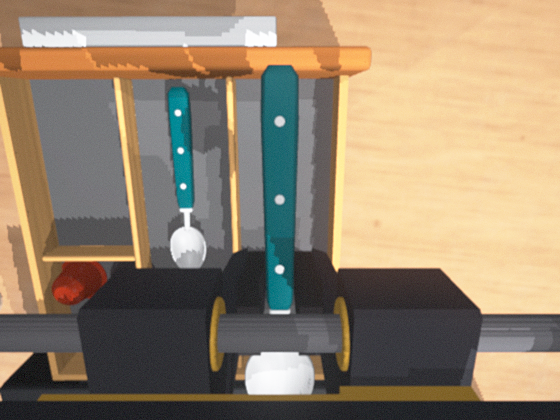

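{"name": "play_rows", "arguments": {"targets": [[[0.0,0.001,0.03,-0.001,0,0,0],[0.0,0,0.03,-0.001,0,0,0],[0.0,0,0.025,0,0,0,0],[0.0,0,0.012,0,0,0,0],[0.0,0,0.008,0,0,0,0],[0.0,0,0.004,0,0,0,0],[0.0,0,0,0,0,0,0],[0.0,0,0,0,0,0,0]]]}}

```text
time: 12.8
ee_pos: [0.5724, 0.155, 0.0191]
tool_rot: [0.473, 0.526, -0.525, -0.472]
ft_force: [-0.7, 0.1, -0.9]
grip_width: 0.0124
```

```bash
python3 - <<'E'
from h import *
togo([.5712,.1556,.018],96.1)
E
```

```text
t 12.8 p [0.5724 0.155  0.0191] psi 96.08 tilt [0.0016 0.0001] w 0.0124 F [-0.7  0.1 -0.9] j [ 0.06  0.69  1.45 -0.    1.   -1.61]
tool shift total [0.0007 0.0011 0.0011] dist 0.0018
turn y -0.02
shift in turned frame [0.0007 0.0011 0.0011]
```

{"name": "play_rows", "arguments": {"targets": [[[0.0,0,0.001,0,0,0,0],[0.0,0,0,0,0,0,0],[0.024,0,0,0,0,0,0],[0.024,0,0,0,0,0,0],[0.024,0,0,0,0,0,0],[0.024,0,-0.01,0,0,0,0],[0.024,0,-0.03,0,0,0,0],[0.024,0,-0.04,0,0,0,0],[0.05,0,-0.04,0,0,0,0],[0.05,0,0,0,0,0,0]]]}}

```text
time: 13.8
ee_pos: [0.5741, 0.1553, 0.1434]
tool_rot: [0.475, 0.529, -0.523, -0.47]
ft_force: [1.0, 0.2, -0.2]
grip_width: 0.038
```

```bash
python3 - <<'E'
from h import *
togo([.4822,-.3328,.06],102.7)
cap('wrist','w10.png')
E
```

```text
t 13.8 p [0.5741 0.1553 0.1434] psi 96.1 tilt [0.0106 0.0007] w 0.038 F [ 1.   0.2 -0.2] j [ 0.07  0.53  1.33 -0.    1.27 -1.61]
tool shift total [-0.4755  0.0821  0.1441] dist 0.5036
turn y -6.6
shift in turned frame [-0.4559  0.0834  0.1969]
```

View pics/w10.png

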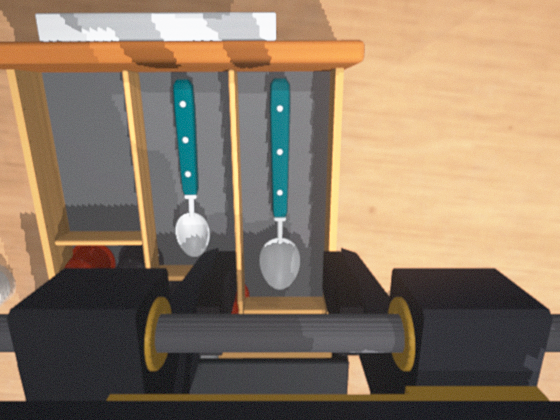

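The large spoon lies flat in its lane too. Next is the small spoon.

{"name": "play_rows", "arguments": {"targets": [[[0.05,0,0,0,0,-6.6,0],[0.05,-0.0415,0,0.018,0,0,0],[0.05,-0.0415,0,0.018,0,0,0],[0.05,-0.0415,0,0.018,0,0,0],[0.05,-0.0415,0,0.018,0,0,0],[0.05,-0.0415,0,0.018,0,0,0],[0.05,-0.0415,0,0.018,0,0,0],[0.05,-0.0415,0.01,0.018,0,0,0],[0.05,-0.0415,0.014,0.018,0,0,0],[0.05,-0.0415,0.016,0.018,0,0,0],[0.05,-0.0415,0.016,0.018,0,0,0],[0.05,-0.0415,0.016,0.018,0,0,0]]]}}

```text
time: 15.05
ee_pos: [0.4779, -0.3352, 0.0637]
tool_rot: [0.441, 0.552, -0.552, -0.442]
ft_force: [0.9, 0.8, 0.9]
grip_width: 0.0501
```

{"name": "play_rows", "arguments": {"targets": [[[0.05,0,0,0,0,0,0],[0.05,0,0,0,0,0,0]]]}}

```text
time: 15.25
ee_pos: [0.4782, -0.3338, 0.064]
tool_rot: [0.441, 0.552, -0.552, -0.443]
ft_force: [0.4, -0.1, 0.7]
grip_width: 0.0501
```

```bash
python3 - <<'E'
from h import *
togo([.4822,-.3328,.005],102.7)
cap('wrist','w11.png')
E
```

```text
t 15.25 p [ 0.4782 -0.3338  0.064 ] psi 102.58 tilt [-0.0018  0.0022] w 0.0501 F [ 0.4 -0.1  0.7] j [-0.81  0.61  1.44  0.    1.09 -2.6 ]
tool shift total [-0.0001  0.059  -0.0042] dist 0.0592
turn y -0.12
shift in turned frame [ 0.0001  0.059  -0.0042]
```

View pics/w11.png

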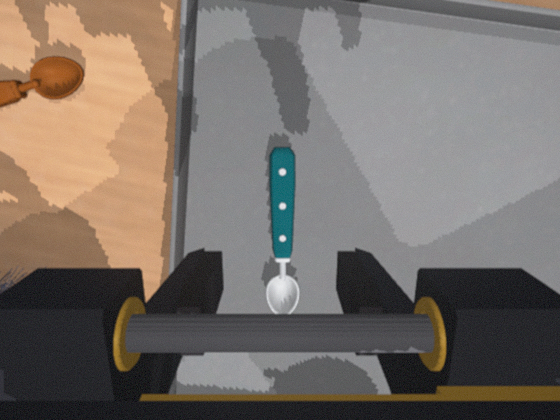

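{"name": "play_rows", "arguments": {"targets": [[[0.04,0,0.016,-0.002,0,0,0],[0.04,0,0.016,-0.002,0,0,0],[0.04,0,0.014,0,0,0,0],[0.04,0,0.012,0,0,0,0],[0.04,0,0.001,0,0,0,0],[0.0,0,0,0,0,0,0],[0.0,0,0,0,0,0,0],[0.0,0,0,0,0,0,0],[0.0,0,0,0,0,0,0],[0.0,0,0,0,0,0,0]]], "newtons": 25}}

```text
time: 16.3
ee_pos: [0.483, -0.3331, 0.0067]
tool_rot: [0.442, 0.552, -0.552, -0.441]
ft_force: [-1.2, 0.9, 4.1]
grip_width: 0.0128
```

```bash
python3 - <<'E'
from h import *
togo([.5540,.0150,.13],96.1)
E
```

```text
t 16.3 p [ 0.483  -0.3331  0.0067] psi 102.68 tilt [ 0.0006 -0.0004] w 0.0128 F [-1.2  0.9  4.1] j [-0.81  0.7   1.48  0.    0.96 -2.6 ]
tool shift total [ 0.3239 -0.1234 -0.1457] dist 0.376
turn y 6.58
shift in turned frame [ 0.3385 -0.1233 -0.1076]
```

{"name": "play_rows", "arguments": {"targets": [[[0.0,0,-0.03,0,0,0,0],[0.0,0,-0.045,0,0,0,0],[0.0,0,-0.045,0,0,6.6,0],[0.0,0.0423,0,-0.0135,0,0,0],[0.0,0.0423,0,-0.0135,0,0,0],[0.0,0.0423,0,-0.0135,0,0,0],[0.0,0.0423,0,-0.0135,0,0,0],[0.0,0.0423,0,-0.0135,0,0,0],[0.0,0.0423,0,-0.0135,0,0,0],[0.0,0.0423,0,-0.0135,0,0,0],[0.0,0.0423,0,-0.0135,0,0,0],[0.0,0,0,0,0,0,0]]]}}

```text
time: 17.5
ee_pos: [0.5545, 0.0194, 0.1262]
tool_rot: [0.471, 0.527, -0.527, -0.472]
ft_force: [-0.5, -0.1, -1.8]
grip_width: 0.012
```

```bash
python3 - <<'E'
from h import *
togo([.5540,.0150,.018],96.1)
cap('wrist','w12.png')
E
```

```text
t 17.5 p [0.5545 0.0194 0.1262] psi 96.38 tilt [0.0001 0.0009] w 0.012 F [-0.5 -0.1 -1.8] j [-0.18  0.5   1.46  0.    1.19 -1.86]
tool shift total [-0.0044  0.1082  0.0011] dist 0.1083
turn y 0.28
shift in turned frame [-0.0043  0.1082  0.001 ]
```

View pics/w12.png

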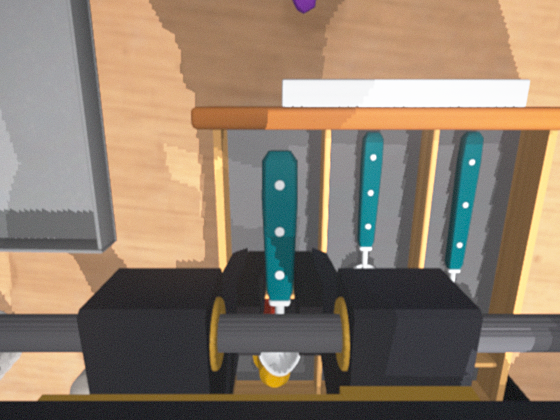

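A shift of 4.3 mm to the right is needed; the picture (divider at col 326, so lane centre about 273 against 280) agrees. I lower it.

{"name": "play_rows", "arguments": {"targets": [[[0.0,-0.0045,0.02,0,0,0.3,0],[0.0,0,0.03,0,0,0,0],[0.0,0,0.03,0,0,0,0],[0.0,0,0.015,0,0,0,0],[0.0,0,0.009,0,0,0,0],[0.0,0,0.004,0,0,0,0],[0.0,0,0,0,0,0,0],[0.0,0,0,0,0,0,0]]]}}

```text
time: 18.35
ee_pos: [0.5553, 0.0102, 0.019]
tool_rot: [0.475, 0.525, -0.524, -0.474]
ft_force: [-0.8, -0.2, -0.1]
grip_width: 0.0124
```

```bash
python3 - <<'E'
from h import *
togo([.5540,.0150,.018],96.1)
E
```

```text
t 18.35 p [0.5553 0.0102 0.019 ] psi 95.77 tilt [ 0.0014 -0.0003] w 0.0124 F [-0.8 -0.2 -0.1] j [-0.19  0.64  1.57 -0.    0.93 -1.87]
tool shift total [0.0049 0.001  0.0008] dist 0.0051
turn y -0.33
shift in turned frame [0.0049 0.001  0.0008]
```

{"name": "play_rows", "arguments": {"targets": [[[0.0,0.0045,0,0,0,-0.3,0],[0.0,0,0.001,0,0,0,0],[0.0,0,0,0,0,0,0],[0.0,0,0,0,0,0,0],[0.0,0,0,0,0,0,0]]]}}

```text
time: 18.85
ee_pos: [0.5545, 0.015, 0.0173]
tool_rot: [0.473, 0.526, -0.526, -0.473]
ft_force: [-0.9, -0.2, -0.6]
grip_width: 0.0122
```

{"name": "play_rows", "arguments": {"targets": [[[0.024,0,0,0,0,0,0],[0.024,0,0,0,0,0,0],[0.024,0,0,0,0,0,0],[0.024,0,-0.01,0,0,0,0],[0.024,0,-0.03,0,0,0,0],[0.024,0,-0.04,0,0,0,0],[0.03,0,-0.04,0,0,0,0],[0.0,0,-0.04,0,0,0,0],[0.0,0.012,0,-0.002,0,0,0],[0.0,0.012,0,-0.002,0,0,0],[0.0,0,0,0,0,0,0]]]}}

```text
time: 19.95
ee_pos: [0.5552, 0.0408, 0.1763]
tool_rot: [-0.472, -0.526, 0.527, 0.473]
ft_force: [-0.6, -0.0, 0.3]
grip_width: 0.0009
```

```bash
python3 - <<'E'
from h import *
import pickle
st(); im,c=cap('wrist','w13.png'); pickle.dump(c,open('w13.pkl','wb')); cap('side','s13.png')
E
```

```text
t 19.95 p [0.5552 0.0408 0.1763] psi 96.18 tilt [-0.0021  0.0006] w 0.0009 F [-0.6 -0.   0.3] j [-0.14  0.45  1.38  0.    1.32 -1.82]
```

View pics/w13.png

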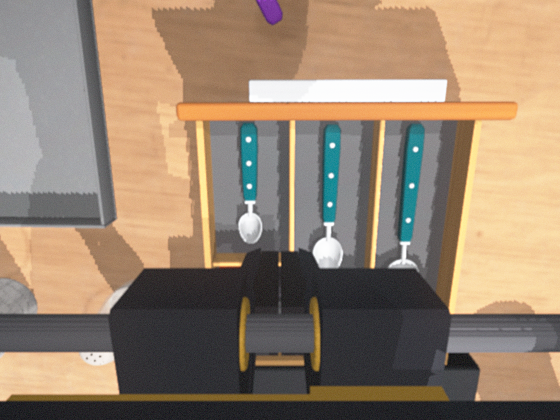

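All three spoons lie in their lanes, handles to the front. Small is at cols 240–260, medium 312–342 and large 390–425. I go in front of the pull with closed fingers.

{"name": "play_rows", "arguments": {"targets": [[[0.0,0.011,0,0.032,0,0,0],[0.0,0.011,0,0.032,0,0,0],[0.0,0.011,0,0.032,0,0,0],[0.0,0.011,0,0.031,0,0,0],[0.0,0,0,0,0,0,0],[0.0,0,0.04,0,0,0,0],[0.0,0,0.04,0,0,0,0],[0.0,0,0.04,0,0,0,0],[0.0,0,0.014,0,0,0,0],[0.0,0,0,0,0,0,0],[0.0,0,0,0,0,0,0]]]}}

```text
time: 21.15
ee_pos: [0.4256, 0.0693, 0.0433]
tool_rot: [-0.473, -0.526, 0.526, 0.473]
ft_force: [-0.6, 0.5, 0.1]
grip_width: 0.0003
```

```bash
python3 - <<'E'
from h import *
s,T=st(); p=s['ee_pos']; print('u',p[0]*.9943+p[1]*.1063,'v',-p[0]*.1063+p[1]*.9943)
cap('side','s14.png')
im=cv2.imread('pics/s14.png'); cv2.imwrite('pics/s14c.png',cv2.resize(im[130:330,140:420],None,fx=2.8,fy=2.8,interpolation=cv2.INTER_CUBIC))
E
```

```text
t 21.15 p [0.4256 0.0693 0.0433] psi 96.07 tilt [-0.0002 -0.    ] w 0.0003 F [-0.6  0.5  0.1] j [-0.11  0.46  1.89 -0.    0.8  -1.79]
u 0.4305109700719816 v 0.02364806325767499
```

View pics/s14c.png

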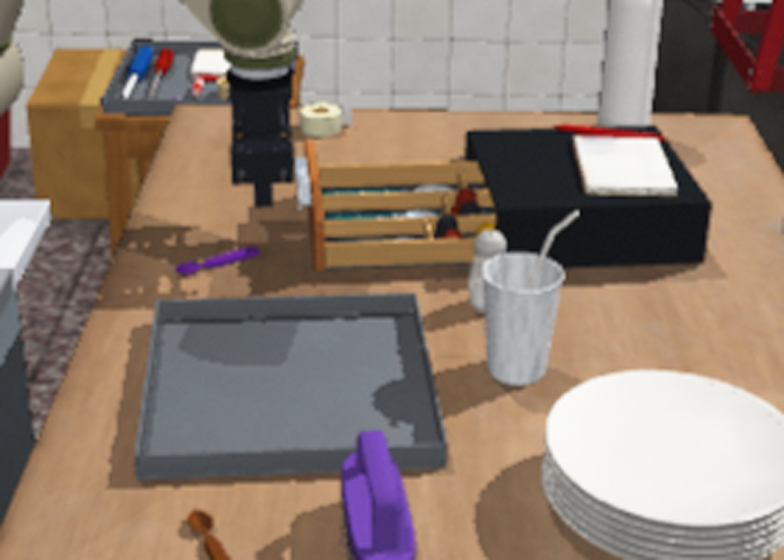

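The fingers stand in front of the pull with the gripper body above the panel. I push slowly, with a short first step to check contact.

{"name": "play_rows", "arguments": {"targets": [[[0.0,0,0,-0.008,0,0,0],[0.0,0,0,-0.008,0,0,0],[0.0,0,0,-0.006,0,0,0],[0.0,0,0,-0.006,0,0,0],[0.0,0,0,-0.006,0,0,0],[0.0,0,0,-0.008,0,0,0],[0.0,0,0,-0.008,0,0,0]]]}}

```text
time: 21.9
ee_pos: [0.4751, 0.075, 0.0432]
tool_rot: [-0.473, -0.526, 0.526, 0.473]
ft_force: [-1.4, 1.5, 0.1]
grip_width: 0.0005
```

```bash
python3 - <<'E'
from h import *
s,T=st(); p=s['ee_pos']; print('u',p[0]*.9943+p[1]*.1063,'v',-p[0]*.1063+p[1]*.9943)
cap('wrist','w15.png')
E
```

```text
t 21.9 p [0.4751 0.075  0.0432] psi 96.08 tilt [-0.0004  0.0002] w 0.0005 F [-1.4  1.5  0.1] j [-0.09  0.51  1.76  0.    0.87 -1.77]
u 0.48037677991778177 v 0.024092720011926604
```

View pics/w15.png

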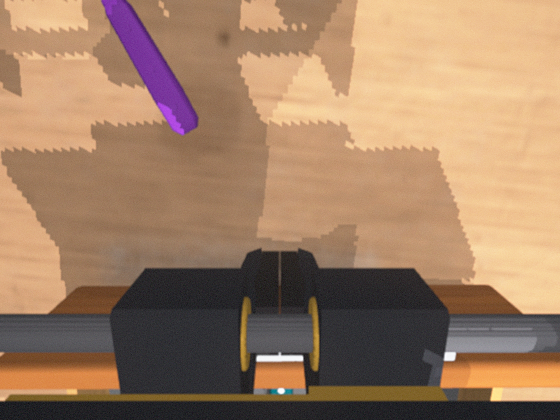

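{"name": "play_rows", "arguments": {"targets": [[[0.0,0,0,-0.01,0,0,0],[0.0,0,0,-0.01,0,0,0],[0.0,0,0,-0.01,0,0,0],[0.0,0,0,-0.01,0,0,0],[0.0,0,0,-0.01,0,0,0],[0.0,0,0,-0.01,0,0,0],[0.0,0,0,-0.01,0,0,0],[0.0,0,0,-0.01,0,0,0],[0.0,0,0,-0.01,0,0,0],[0.0,0,0,-0.01,0,0,0],[0.0,0,0,-0.01,0,0,0],[0.0,0,0,-0.01,0,0,0]]]}}

```text
time: 23.15
ee_pos: [0.5948, 0.0877, 0.0432]
tool_rot: [0.473, 0.526, -0.526, -0.473]
ft_force: [-1.1, 1.2, -0.2]
grip_width: 0.0005
```

```bash
python3 - <<'E'
from h import *
s,T=st(); p=s['ee_pos']; print('u',p[0]*.9943+p[1]*.1063,'v',-p[0]*.1063+p[1]*.9943)
cap('side','s16.png')
im=cv2.imread('pics/s16.png'); cv2.imwrite('pics/s16c.png',cv2.resize(im[130:330,140:420],None,fx=2.8,fy=2.8,interpolation=cv2.INTER_CUBIC))
E
```

```text
t 23.15 p [0.5948 0.0877 0.0432] psi 96.08 tilt [ 0.0001 -0.    ] w 0.0005 F [-1.1  1.2 -0.2] j [-0.05  0.67  1.41  0.    1.07 -1.73]
u 0.6007278122691115 v 0.023950090883684758
```

View pics/s16c.png

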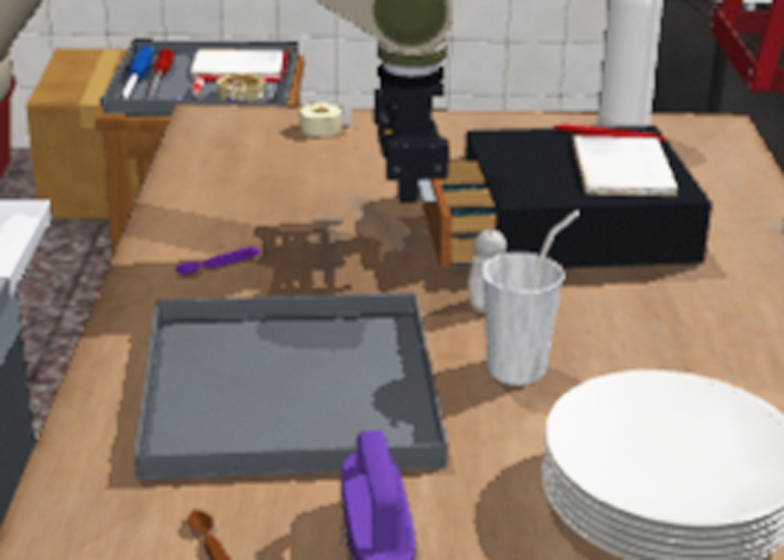

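{"name": "play_rows", "arguments": {"targets": [[[0.0,0,0,-0.008,0,0,0],[0.0,0,0,-0.008,0,0,0],[0.0,0,0,-0.006,0,0,0],[0.0,0,0,-0.005,0,0,0],[0.0,0,0,-0.004,0,0,0],[0.0,0,0,-0.003,0,0,0],[0.0,0,0,-0.003,0,0,0],[0.0,0,0,-0.003,0,0,0],[0.0,0,0,-0.003,0,0,0],[0.0,0,0,-0.003,0,0,0]]]}}

```text
time: 24.2
ee_pos: [0.6402, 0.0925, 0.0433]
tool_rot: [0.473, 0.526, -0.526, -0.473]
ft_force: [-1.0, 0.2, -0.4]
grip_width: 0.0006
```

{"name": "play_rows", "arguments": {"targets": [[[0.0,0,0,-0.003,0,0,0],[0.0,0,0,-0.003,0,0,0],[0.0,0,0,-0.003,0,0,0]]]}}

```text
time: 24.5
ee_pos: [0.6441, 0.0929, 0.0433]
tool_rot: [-0.47, -0.522, 0.529, 0.476]
ft_force: [-37.4, -8.5, 22.8]
grip_width: 0.0005
```

```bash
python3 - <<'E'
from h import *
s,T=st(); p=s['ee_pos']; print('u',p[0]*.9943+p[1]*.1063,'v',-p[0]*.1063+p[1]*.9943)
cap('side','s17.png')
im=cv2.imread('pics/s17.png'); cv2.imwrite('pics/s17c.png',cv2.resize(im[150:250,250:400],None,fx=5,fy=5,interpolation=cv2.INTER_CUBIC))
E
```

```text
t 24.5 p [0.6441 0.0929 0.0433] psi 96.12 tilt [-0.013  -0.0016] w 0.0005 F [-37.4  -8.5  22.8] j [-0.04  0.74  1.24 -0.    1.18 -1.71]
u 0.6502949804352246 v 0.023920279449793774
```

View pics/s17c.png

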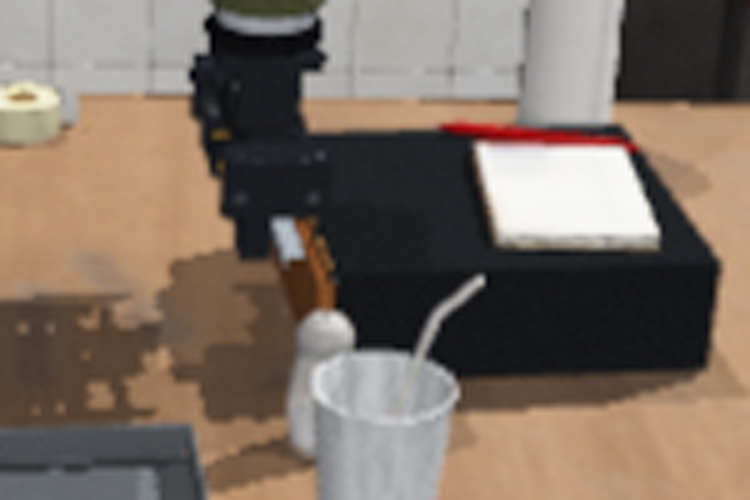

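The force jumped to 37 N with a slight tilt and the drawer is still slightly open, so I back off at once and look.

{"name": "play_rows", "arguments": {"targets": [[[0.0,0,0,0.01,0,0,0],[0.0,0,0,0.01,0,0,0],[0.0,0,0,0,0,0,0]]]}}

```text
time: 24.85
ee_pos: [0.6285, 0.0913, 0.0435]
tool_rot: [0.473, 0.526, -0.526, -0.473]
ft_force: [0.7, 0.1, 0.4]
grip_width: 0.0005
```

```bash
python3 - <<'E'
from h import *
s,T=st(); p=s['ee_pos']; print('u',p[0]*.9943+p[1]*.1063,'v',-p[0]*.1063+p[1]*.9943)
cap('side','s18.png'); cap('top','t18.png')
im=cv2.imread('pics/s18.png'); a=cv2.resize(im[150:250,250:400],None,fx=5,fy=5,interpolation=cv2.INTER_CUBIC)
cv2.imwrite('pics/s18c.png',a)
im=cv2.imread('pics/t18.png'); cv2.imwrite('pics/t18c.png',cv2.resize(im[90:250,200:400],None,fx=4,fy=3.7,interpolation=cv2.INTER_CUBIC))
E
```

```text
t 24.85 p [0.6285 0.0913 0.0435] psi 96.08 tilt [0.0002 0.    ] w 0.0005 F [0.7 0.1 0.4] j [-0.04  0.71  1.3   0.    1.13 -1.72]
u 0.6346178020915814 v 0.023980015925823717
```

View pics/s18c.png

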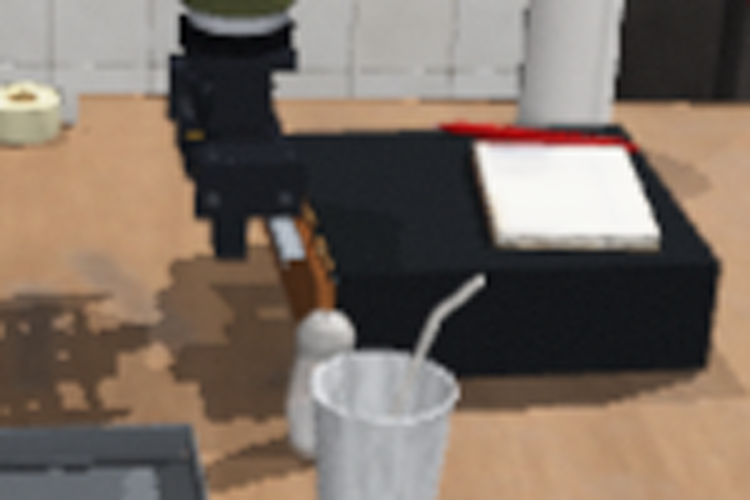

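View pics/t18c.png

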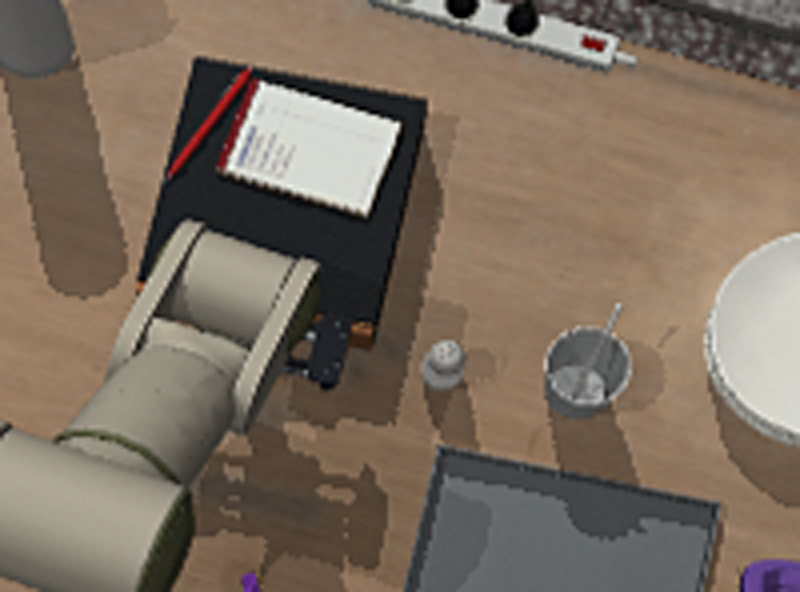

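```bash
python3 - <<'E'
from h import *
c=env.calibration('side')
def ony(u,v,y):
    p,d=ray(c,u,v); return p+d*(y-p[1])/d[1]
X=np.array([.9943,.1063,0])
for nm,a,b,y in [('body bottom front',303,212,-.003),('body bottom back',200,214,-.003),('body top front',305,148,-.003),('finger bottom front',243,256,.075),('finger bottom back',215,256,.075),('pull L',275,262,.01),('panel bottom near corner',300,310,-.03),('panel top near',318,215,.02)]:
    P=ony(250+a/5,150+b/5,y); print(nm,np.round(P,3),'u',round(P@X,3))
# unit front top corners guess
Y=np.array([-.1063,.9943,0])
for u in (.675,.684,.69):
    for v in (-.089,.139): 
        q=proj(c,X*u+Y*v+[0,0,.082]); print(u,v,'crop',(q[0]-250)*5,(q[1]-150)*5)
s,T=st()
for a in (-.0375,.0375):
  q=proj(c,s['ee_pos']+X*a+Y*-.094+[0,0,.064]); print('body corner',a,(q[0]-250)*5,(q[1]-150)*5)
E
```

```text
body bottom front [ 0.673 -0.003  0.115] u 0.668
body bottom back [ 0.609 -0.003  0.112] u 0.605
body top front [ 0.672 -0.003  0.157] u 0.668
finger bottom front [0.64  0.075 0.047] u 0.644
finger bottom back [0.621 0.075 0.046] u 0.626
pull L [0.657 0.01  0.074] u 0.655
panel bottom near corner [ 0.672 -0.03   0.061] u 0.665
panel top near [0.684 0.02  0.102] u 0.682
0.675 -0.089 crop 314.8459193561362 269.5307238063603
0.675 0.139 crop 263.03295473812796 127.96957274578332
0.684 -0.089 crop 329.2439434235129 269.126011085867
0.684 0.139 crop 275.736947223196 127.68217434674355
0.69 -0.089 crop 338.83377597167055 268.85645137395954
0.69 0.139 crop 284.1993988314587 127.49073098379881
t 24.95 p [0.6294 0.0913 0.0435] psi 96.08 tilt [ 0.0012 -0.    ] w 0.0002 F [ 0.2 -1.1 -0.4] j [-0.04  0.71  1.3   0.    1.13 -1.72]
body corner -0.0375 188.7141568341363 222.4701618307627
body corner 0.0375 308.90789158592554 219.32431256217754
```

```bash
python3 - <<'E'
from h import *
im=cv2.imread('pics/s17.png'); b=cv2.imread('pics/s18.png')
f=lambda im:cv2.resize(im[165:220,280:335],None,fx=7,fy=10,interpolation=cv2.INTER_CUBIC)
cv2.imwrite('pics/cmp.png',np.hstack([f(im),f(b)]))
E
```

```text
(no output)
```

View pics/cmp.png

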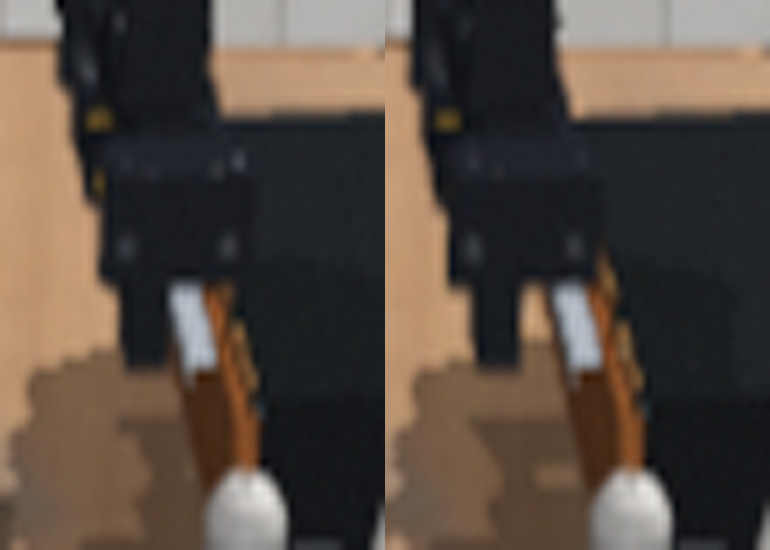

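The body clears the unit (bottom at about 0.11 m against 0.082 m). The resistance therefore came through the pull, so I look at the gap from above.

{"name": "play_rows", "arguments": {"targets": [[[0.0,0,0,0.02,0,0,0],[0.0,0,-0.04,0,0,0,0],[0.0,0,-0.045,0,0,0,0],[0.0,0,-0.045,0,0,0,0],[0.0,0,-0.04,0,0,0,0],[0.0,0,0,-0.035,0,0,0],[0.0,0,0,-0.035,0,0,0],[0.0,0,0,-0.02,0,0,0],[0.0,0,0,0,0,0,0],[0.0,0,0,0,0,0,0]]]}}

```text
time: 25.95
ee_pos: [0.6983, 0.0987, 0.2127]
tool_rot: [-0.473, -0.526, 0.526, 0.473]
ft_force: [0.8, 0.6, 0.7]
grip_width: 0.0004
```

```bash
python3 - <<'E'
from h import *
import pickle
s,T=st()
im,c=cap('wrist','w19.png'); pickle.dump(c,open('w19.pkl','wb'))
E
```

```text
t 25.95 p [0.6983 0.0987 0.2127] psi 96.09 tilt [-0.0006  0.    ] w 0.0004 F [0.8 0.6 0.7] j [-0.03  0.68  0.83  0.    1.63 -1.7 ]
```

View pics/w19.png

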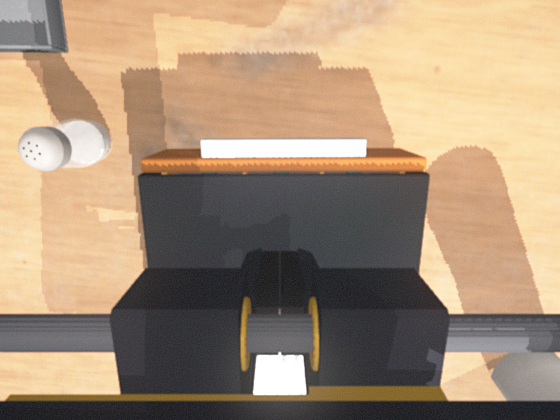

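```bash
python3 - <<'E'
from h import *
import pickle
c=pickle.load(open('w19.pkl','rb'))
im=cv2.imread('pics/w19.png'); cv2.imwrite('pics/w19c.png',cv2.resize(im[130:190,130:440],None,fx=2.5,fy=9,interpolation=cv2.INTER_CUBIC))
X=np.array([.9943,.1063,0])
for nm,a,b,z in [('pull edge',283,140,.067),('panel top outer',283,158,.074),('panel top inner',283,169,.074),('unit front top',283,174,.082)]:
    P=onz(c,a,b,z); print(nm,np.round(P,4),'u',round(P@X,4))
c=pickle.load(open('w2.pkl','rb')); 
P=onz(c,285,308,.082); print('unit front w2',P,P@X)
E
```

```text
pull edge [0.6556 0.0956 0.067 ] u 0.662
panel top outer [0.6688 0.0969 0.074 ] u 0.6753
panel top inner [0.6775 0.0979 0.074 ] u 0.6841
unit front top [0.6801 0.0981 0.082 ] u 0.6866
unit front w2 [0.68084563 0.10048438 0.082     ] 0.6876462972926469
```

View pics/w19c.png

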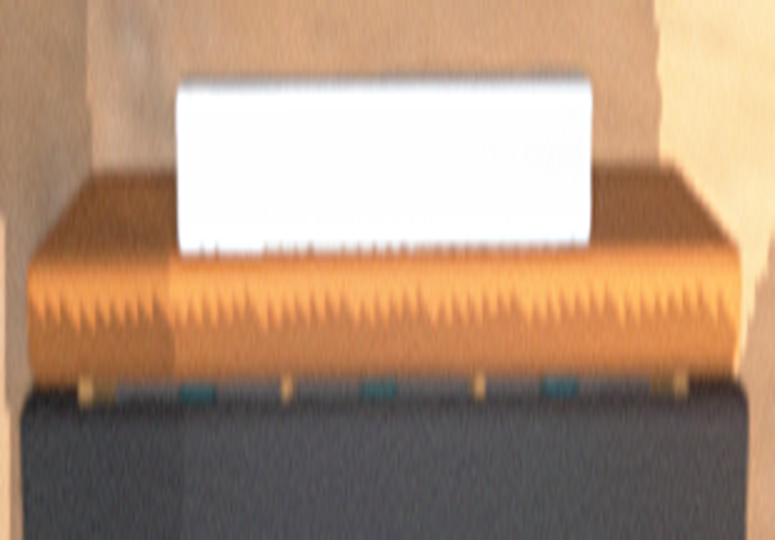

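The gap is about 3 mm (panel inner edge u≈0.684, unit front u≈0.687), so the drawer is in its catch zone but not home. I push again in small steps, watching force and moment.

{"name": "play_rows", "arguments": {"targets": [[[0.0,0,0,0.035,0,0,0],[0.0,0,0,0.04,0,0,0],[0.0,0,0,0.005,0,0,0],[0.0,0,0,0,0,0,0],[0.0,0,0.045,0,0,0,0],[0.0,0,0.045,0,0,0,0],[0.0,0,0.045,0,0,0,0],[0.0,0,0.028,0,0,0,0],[0.0,0,0,0,0,0,0],[0.0,0,0,-0.006,0,0,0],[0.0,0,0,-0.004,0,0,0],[0.0,0,0,-0.002,0,0,0]]]}}

```text
time: 27.2
ee_pos: [0.6324, 0.0916, 0.0522]
tool_rot: [0.474, 0.527, -0.525, -0.472]
ft_force: [-0.3, -0.1, -0.4]
grip_width: 0.0003
```

{"name": "play_rows", "arguments": {"targets": [[[0.0,0,0,-0.002,0,0,0],[0.0,0,0,-0.002,0,0,0],[0.0,0,0,0,0,0,0]]]}}

```text
time: 27.5
ee_pos: [0.635, 0.0919, 0.0506]
tool_rot: [0.473, 0.526, -0.526, -0.473]
ft_force: [-0.8, 0.2, -0.3]
grip_width: 0.0008
```

```bash
cat >> h.py <<'E'
def uv():
    s,T=st(); p=s['ee_pos']; print('u',round(p[0]*.9943+p[1]*.1063,4),'v',round(-p[0]*.1063+p[1]*.9943,4),'M',np.round(s['ft_torque'],2))
E
python3 -c "
from h import *
uv()"
```

```text
t 27.5 p [0.635  0.0919 0.0506] psi 96.09 tilt [ 0.0007 -0.    ] w 0.0008 F [-0.8  0.2 -0.3] j [-0.04  0.71  1.27  0.    1.15 -1.72]
u 0.6412 v 0.0239 M [0.06 0.01 0.01]
```

{"name": "play_rows", "arguments": {"targets": [[[0.0,0,0,-0.002,0,0,0],[0.0,0,0,-0.002,0,0,0],[0.0,0,0,-0.002,0,0,0],[0.0,0,0,0,0,0,0]]]}}

```text
time: 27.9
ee_pos: [0.6409, 0.0926, 0.0502]
tool_rot: [0.473, 0.526, -0.526, -0.473]
ft_force: [0.2, 0.2, 0.2]
grip_width: 0.0004
```

{"name": "play_rows", "arguments": {"targets": [[[0.0,0,0,-0.002,0,0,0],[0.0,0,0,0,0,0,0]]]}}

```text
time: 28.1
ee_pos: [0.6429, 0.0928, 0.0503]
tool_rot: [0.473, 0.526, -0.526, -0.473]
ft_force: [-0.4, 0.4, -0.0]
grip_width: 0.0002
```

```bash
python3 -c "
from h import *
uv()"
```

```text
t 28.1 p [0.6429 0.0928 0.0503] psi 96.08 tilt [ 0.0002 -0.    ] w 0.0002 F [-0.4  0.4 -0. ] j [-0.04  0.72  1.25 -0.    1.17 -1.72]
u 0.6491 v 0.0239 M [ 0.06 -0.01 -0.03]
```

{"name": "play_rows", "arguments": {"targets": [[[0.0,0,0,-0.0015,0,0,0],[0.0,0,0,0,0,0,0]]]}}

```text
time: 28.3
ee_pos: [0.644, 0.0929, 0.0502]
tool_rot: [-0.473, -0.526, 0.526, 0.473]
ft_force: [-1.1, 0.1, 0.5]
grip_width: 0.0002
```

{"name": "play_rows", "arguments": {"targets": [[[0.0,0,0,-0.0015,0,0,0],[0.0,0,0,0,0,0,0]]]}}

```text
time: 28.5
ee_pos: [0.644, 0.093, 0.0501]
tool_rot: [-0.472, -0.525, 0.527, 0.474]
ft_force: [-9.5, -1.7, 4.6]
grip_width: 0.0005
```

```bash
python3 -c "
from h import *
uv()"
```

```text
t 28.5 p [0.644  0.093  0.0501] psi 96.1 tilt [-0.0047 -0.0005] w 0.0005 F [-9.5 -1.7  4.6] j [-0.04  0.73  1.24 -0.    1.18 -1.71]
u 0.6502 v 0.024 M [-0.21  1.35  0.08]
```

Contact is hard again at exactly the same place (u=0.6502; 9.5 N, no give), so this is a solid stop, either home or a jam. I retract and look straight down into the gap from close up.

{"name": "play_rows", "arguments": {"targets": [[[0.0,0,0,0.02,0,0,0],[0.0,0,0,0.01,0,0,0],[0.0,0,-0.045,0,0,0,0],[0.0,0,-0.045,0,0,0,0],[0.0,0,-0.01,0,0,0,0],[0.0,0,0,-0.035,0,0,0],[0.0,0,0,-0.035,0,0,0],[0.0,0,0,-0.035,0,0,0],[0.0,0,0,-0.015,0,0,0],[0.0,0,0,0,0,0,0],[0.0,0,0,0,0,0,0]]]}}

```text
time: 29.6
ee_pos: [0.7346, 0.1026, 0.1494]
tool_rot: [-0.472, -0.526, 0.526, 0.473]
ft_force: [0.6, 0.5, -0.5]
grip_width: 0.0003
```

```bash
python3 - <<'E'
from h import *
import pickle
uv()
im,c=cap('wrist','w20.png'); pickle.dump(c,open('w20.pkl','wb'))
print(c['position'],rotm(c['attitude'])[:,2])
E
```

```text
t 29.6 p [0.7346 0.1026 0.1494] psi 96.09 tilt [-0.0012  0.    ] w 0.0003 F [ 0.6  0.5 -0.5] j [-0.02  0.79  0.79  0.    1.56 -1.7 ]
u 0.7414 v 0.0239 M [0.08 0.01 0.03]
[0.66531237 0.09377599 0.29639609] [ 0.26967296  0.0282439  -0.96253768]
```

View pics/w20.png

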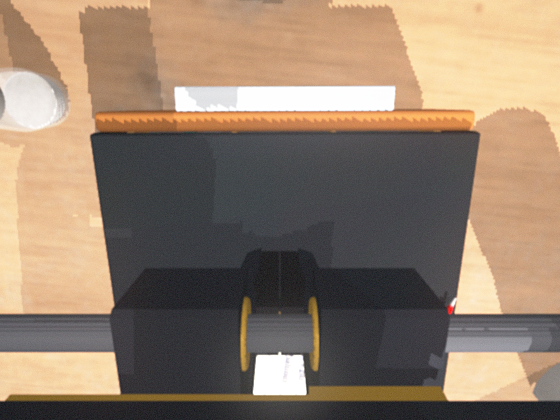

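```bash
python3 - <<'E'
from h import *
import pickle
c=pickle.load(open('w20.pkl','rb'))
im=cv2.imread('pics/w20.png'); cv2.imwrite('pics/w20c.png',cv2.resize(im[80:142,85:485],None,fx=2,fy=9,interpolation=cv2.INTER_CUBIC))
X=np.array([.9943,.1063,0])
for col in (130,180,230,285,380,440):
    g=im[80:142,col-3:col+4].mean(1).astype(int)
    if col in(285,440): print(col,[(80+i,*g[i]) for i in range(35,58)])
for nm,a,b,z in [('pull edge',283,87,.067),('panel outer',283,111.5,.074),('panel inner',283,130.5,.074),('unit',283,132.5,.082),('unit L',96,134,.082),('unit R',476,132,.082)]:
    P=onz(c,a,b,z); print(nm,np.round(P,4),'u',round(P@X,4))
E
```

```text
285 [(115, np.int64(105), np.int64(175), np.int64(248)), (116, np.int64(105), np.int64(180), np.int64(249)), (117, np.int64(104), np.int64(176), np.int64(248)), (118, np.int64(98), np.int64(167), np.int64(243)), (119, np.int64(95), np.int64(158), np.int64(233)), (120, np.int64(90), np.int64(146), np.int64(221)), (121, np.int64(85), np.int64(136), np.int64(210)), (122, np.int64(83), np.int64(130), np.int64(201)), (123, np.int64(83), np.int64(128), np.int64(199)), (124, np.int64(82), np.int64(127), np.int64(199)), (125, np.int64(81), np.int64(127), np.int64(197)), (126, np.int64(81), np.int64(124), np.int64(192)), (127, np.int64(79), np.int64(122), np.int64(186)), (128, np.int64(73), np.int64(114), np.int64(174)), (129, np.int64(71), np.int64(106), np.int64(159)), (130, np.int64(70), np.int64(94), np.int64(134)), (131, np.int64(70), np.int64(80), np.int64(99)), (132, np.int64(71), np.int64(70), np.int64(76)), (133, np.int64(66), np.int64(63), np.int64(66)), (134, np.int64(72), np.int64(71), np.int64(73)), (135, np.int64(81), np.int64(78), np.int64(78)), (136, np.int64(86), np.int64(82)
[... 779 characters left out ...]
(176)), (129, np.int64(61), np.int64(101), np.int64(157)), (130, np.int64(61), np.int64(94), np.int64(139)), (131, np.int64(58), np.int64(80), np.int64(109)), (132, np.int64(54), np.int64(61), np.int64(74)), (133, np.int64(63), np.int64(61), np.int64(69)), (134, np.int64(69), np.int64(70), np.int64(75)), (135, np.int64(76), np.int64(74), np.int64(81)), (136, np.int64(78), np.int64(76), np.int64(82)), (137, np.int64(79), np.int64(76), np.int64(82))]
pull edge [0.6548 0.0948 0.067 ] u 0.6612
panel outer [0.6689 0.0963 0.074 ] u 0.6753
panel inner [0.6798 0.0975 0.074 ] u 0.6863
unit [0.6805 0.0975 0.082 ] u 0.6869
unit L [ 0.6927 -0.0105  0.082 ] u 0.6877
unit R [0.6684 0.2088 0.082 ] u 0.6868
```

View pics/w20c.png

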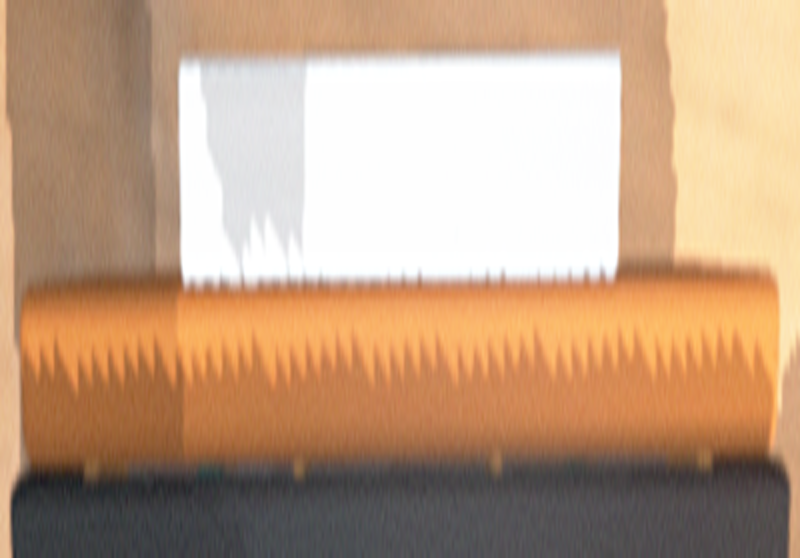

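From this steeper view the gap shrinks to about 1 px. The panel back face (u≈0.6863 measured, or 0.6873 from outer edge plus 12 mm) sits at the unit front (0.687–0.688). The sliver in w19 was the slit between the 74 mm panel top and the 82 mm unit top seen obliquely, so with the hard stop this is home. I move clear and make a final check.

{"name": "play_rows", "arguments": {"targets": [[[0.0,0,-0.04,0.01,0,0,0],[0.0,0,-0.04,0.03,0,0,0],[0.0,0,-0.03,0.04,0,0,0],[0.0,0,0,0.045,0,0,0],[0.0,0,0,0.045,0,0,0],[0.0,0,0,0.045,0,0,0],[0.0,0,0,0.045,0,0,0],[0.0,0,0,0.04,0,0,0],[0.0,0,0,0.02,0,0,0],[0.0,0,0,0,0,0,0],[0.0,0,0,0,0,0,0]]]}}

```text
time: 30.75
ee_pos: [0.4169, 0.0687, 0.2607]
tool_rot: [0.473, 0.526, -0.525, -0.472]
ft_force: [0.7, -0.0, -0.3]
grip_width: 0.0005
```

```bash
python3 - <<'E'
from h import *
uv()
cap('top','t21.png'); cap('side','s21.png')
a=cv2.imread('pics/top0.png')[80:300,150:420]; b=cv2.imread('pics/t21.png')[80:300,150:420]
cv2.imwrite('pics/cmp2.png',cv2.resize(np.hstack([a,b]),None,fx=1.48,fy=2,interpolation=cv2.INTER_CUBIC))
# object shift by template match
A=cv2.imread('pics/top0.png');B=cv2.imread('pics/t21.png')
for n,(x,y,h) in dict(roll=(171,200,12),shaker=(311,188,9),tumbler=(347,188,15),tray=(370,225,12)).items():
    r=cv2.matchTemplate(B[y-h-6:y+h+6,x-h-6:x+h+6],A[y-h:y+h,x-h:x+h],cv2.TM_CCOEFF_NORMED); _,m,_,l=cv2.minMaxLoc(r); print(n,'shift px',l[0]-6,l[1]-6,'score',round(m,3))
b=cv2.imread('pics/s21.png'); cv2.imwrite('pics/s21c.png',cv2.resize(b[150:280,170:430],None,fx=3,fy=3,interpolation=cv2.INTER_CUBIC))
E
```

```text
t 30.75 p [0.4169 0.0687 0.2607] psi 96.07 tilt [ 0.0017 -0.0002] w 0.0005 F [ 0.7 -0.  -0.3] j [-0.12  0.14  1.58  0.    1.43 -1.8 ]
u 0.4219 v 0.024 M [ 0.02  0.01 -0.03]
roll shift px 0 0 score 1.0
shaker shift px 0 0 score 0.967
tumbler shift px 0 0 score 0.999
tray shift px 0 0 score 0.999
```

View pics/cmp2.png

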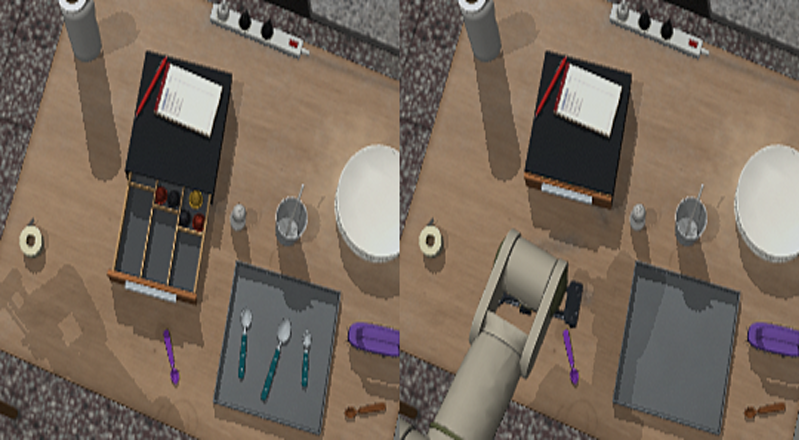

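View pics/s21c.png

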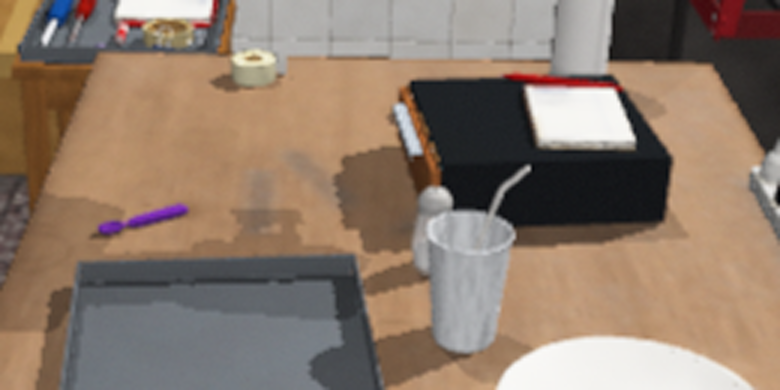

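The drawer is shut: the orange panel adjoins the unit at its near side edge. The tray is empty, and the roll, shaker and tumbler show no pixel shift. I hand in.

```bash
python3 -c "
from h import *
print(env.close_job())"
```

```text
the job is handed in; nothing more can be done
None
```

I put the three spoons away in their own lanes, pushed the drawer home and handed the job in at about 31 s of the 70 s allowed.

- **Spoons:** I identified them by handle length: 64, 83 and 101 mm measured, against 65.5, 83.5 and 102.5 mm expected. Each was lowered to within about 1 mm of the lane floor and released there. The wrist pictures taken before closing showed all three flat in the right lanes, handles to the front.
- **Drawer:** The last views put the front panel within about 1 mm of the unit's front, and the pull would not move any further.
- **Other objects:** The roll of labels, salt shaker, tumbler and tray show no pixel shift in the top view.

Two checks did not agree cleanly:

- **Force peak:** The last push ran onto the end stop and reached about 37 N in x (44 N in all) at the wrist sensor. I backed off at once. It came through the fingers on the pull, not the gripper body. A slow second push hit the same stop at about 10 N.
- **Gap and catch:** One oblique view seemed to show a gap of about 3 mm at the drawer front. A steeper view shrank it to about 1 px, so I took it to be the slit between the 74 mm panel and the 82 mm unit top. I never felt the catch's 5 N as a separate step, so "past the catch" rests on the hard stop and the flush front. The spoons could not be seen again once the drawer was shut.

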